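Set up the seedling grow lamp

ROBOT

A 6-joint arm with a two-finger parallel gripper is mounted at the origin on the work surface. World frame = base frame: x ahead of the robot, y to its left, z up, the work surface at z = 0. Lengths are in mm, angles in rad, forces in N, time in s.
With the tool pointing down it reaches from about 400 to 925 mm from the base axis. Payload 3.4 kg.
Tool frame: the origin (TCP) lies on the centre line of the jaws, within the pads' length; the fingertips stand 19 mm ahead of it and the grasp point (between the pads) is the TCP (robot.tip_extent is the distance from the TCP to the fingertips, in mm); z points along the fingers, y is the line along which they close (so a half turn about z gives the same grasp; the last joint's range is limited). The gripper opens to 85 mm and grips with 20 to 120 N. Pads are 22 mm wide; open, the fingers measure 114 mm over their backs; the gripper's body (76 mm by 85 mm) begins 54 mm behind the grasp point. The pads swing forward as they close: fully open they stand 13 mm farther back than shut.
Start: joints at [-0.073, 0.307, 1.506, -0, 1.328, -0.073], TCP at [575.005, -0.025, 250.305] pointing down, gripper open.
Joint ranges: [-3.12, 3.12], [-1.05, 2.28], [0.14, 2.33], [-1.42, 4.57], [0.1, 2.73], [-2.68, 2.68]. Speed limits (rad/s): [2.57, 2.57, 3.14, 3.14, 3.14, 3.14].

INTERFACE

Orientations are given as [roll, pitch, yaw] about the fixed x, y, z axes, in that order (R = Rz(yaw) Ry(pitch) Rx(roll)).
In Python, from cell import robot gives the robot as it stands.
- The arm moves only by the shell command python3 -m creep 'ROWS' [FORCE]. ROWS is JSON, one flat list of numbers, 5 for each row, row after row: the opening, from -1 (shut) to 1 (fully open), then the shift along the world's x, y, z normalised to -1 to 1, where 1 is 0.05 m, then the turn about the world's z normalised to -1 to 1, where 1 is 180 degrees. In form: [claw, x, y, z, roll, claw, x, y, z, roll, ...]. A call has 1 to 5 rows; each row shifts and turns the commanded pose from where the row before left it; what a row does not reach is not made up. A row lasts 1/10 s, in which the tool goes at most 50 mm and 8.59 degrees, less where a joint would pass 70% of its speed; a pose out of reach is approached as far as the arm can. A call with a number of a shift or a turn outside -1 to 1 is refused whole. A call with a gripper value outside its range is refused whole. The fingers move at their own pace and stop on an object; FORCE is the grip in N (left out, the last holds). Time passes only in rows, so rows that do not move let the fingers close. It gives the time, the measured TCP pose, the force, the opening and the grip force at its end, in the units of the state.
- robot.get_state(): the state, without advancing time (a new reading comes with each control period).
- robot.get_image(name): name is "scene" or "side" or "wrist"; returns a dict with "pixels" (420x560x3 uint8, red, green, blue), "z_map" (420x560 float32, mm along the optical axis (not along the pixel's ray), 0 where there is no reading), "fov_y" (degrees; the focal length in pixels is half the picture's height over the tangent of half this angle, whatever the lens; pixels are square), "cx", "cy" (the principal point, pixels), "position" and "attitude" of the camera in the world; the wrist camera has in their place "tool_from_camera" (4x4, takes a point from camera to tool coordinates, whose origin is the TCP and whose axes are the flange's). Camera axes: x right, y up, looking along -z (the intrinsics and any distortion apply to the point x, -y, -z); pixel columns grow to the right and rows downward; lengths in mm; the calibration is good to about 2 mm. A picture is of the moment at which its call begins: read the wrist's pose just before it.
- robot.job_done(): hands the job in; it is judged then, once.
The state is a dict: "t": time; "q": joint angles; "dq": joint speeds; "joint_efforts": joint torques, N m; "tool_pos": TCP position; "tcp_rot": TCP orientation; "force": force on the tool from outside, world axes, zero at the start; "wrist_torque": the same for the moment, N m; "grip_width": finger opening in mm; "gripper_force": force on a finger pad.
Only numpy, scipy, OpenCV 4.12 (cv2) and the standard library are available. Lean on these libraries where they do the work, as an engineer would, in place of code of your own. Each camera call takes 0.05 s, during which the arm holds its last target. There are 200 camera calls.

TASK

Push the grow lamp fully back to its stop so that the wells are free. Then load every cell into a bay of the battery dock (black end against the spring, red end at the fixed contact, lying flat on the bay floor) and stand every planted tin upright on the bottom of a ring well, in any order; finally draw the lamp fully forward to its front stop over the plants. Any bay and any well will do; do not disturb the beaker, spare tin, tub or spray bottle.

Things in the scene. Friction and masses are not known exactly. Their poses are not given: they have to be found in the camera images.
- lamp (a joint): slide of the grow lamp over the stand: 0 = pushed fully back (away from the robot, clear of the wells), 0.14 m = drawn fully forward to the front stop, straight over the row of wells; stays where it is left, about 2 N of friction, rigid stops at both ends; it moves along -x of stand as the value grows
- lamp_grip (a point): grip point on the black fin on top of the lamp: fin 16 mm thick along the slide, 70 mm wide across it, standing 42 mm up from the lamp bar, its top 17 mm above this point. The white lamp bar (90 mm along the slide, 330 mm across, underside 150 mm and top 172 mm above the table) has its centre line 32 mm behind the fin. Axes as stand
- stand: fixed white growing stand, its plate 10 mm thick, 250 x 350 mm; origin on the table under the middle well, x points away from the robot along the lamp's slides, y along the row of wells, z up. The slides run 155 mm either side of the origin
- dock: fixed grey and black battery dock, 158 x 236 mm; origin on the table under it, x points from the springs (side near the robot) to the fixed contacts (far side, marked red), y across the three bays, 75 mm apart. Bay floor 12 mm above the table. A 90 mm cell must press the spring to fit: the space at rest is 82 mm. More sizes, in the dock's frame, at the bays
- bay0 (a point): where the middle of a seated cell lies in bay 0 of the dock (17 mm above the bay floor); axes as dock. Each bay: brass spring plunger, 24 mm wide, from 3 to 25 mm above the floor, face at dock x = -0.035 m at rest; yields towards -x by up to 18 mm (3 N at first, then 0.5 N more per mm)
- bay1 (a point): where the middle of a seated cell lies in bay 1 of the dock (17 mm above the bay floor); axes as dock. Each bay: fixed end wall at the far end, inner face at dock x = +0.047 m, 16 mm above the floor, 13 mm thick; behind the spring, from x = -0.061 to -0.095, a housing 30 mm above the floor
- bay2 (a point): where the middle of a seated cell lies in bay 2 of the dock (17 mm above the bay floor); axes as dock. Each bay: low guides 12 mm high, 38 mm apart, beside the bay's ends only (dock x from 0.030 to 0.047 and from -0.044 to -0.030 m); the middle is open for fingers
- well0 (a point): centre of the bottom of ring well 0 of the stand, 10 mm above the table: green ring, 57 mm inside, 68 mm outside, 18 mm high; wells are 85 mm apart in a row
- well1 (a point): centre of the bottom of ring well 1 of the stand, 10 mm above the table: green ring, 57 mm inside, 68 mm outside, 18 mm high; wells are 85 mm apart in a row
- well2 (a point): centre of the bottom of ring well 2 of the stand, 10 mm above the table: green ring, 57 mm inside, 68 mm outside, 18 mm high; wells are 85 mm apart in a row
- cell0_mid (a point): centre of a lying rechargeable cell, 90 mm long: green round body 32 mm thick, with 34 mm square end caps 10 mm long, black (minus) and red (plus), so it does not roll; x points to the red end; about 0.13 kg; may be absent
- cell0_plus (a point): centre of that cell's red end face, 45 mm from its centre
- cell1_mid (a point): centre of a lying rechargeable cell, 90 mm long: green round body 32 mm thick, with 34 mm square end caps 10 mm long, black (minus) and red (plus), so it does not roll; x points to the red end; about 0.13 kg; may be absent
- cell1_plus (a point): centre of that cell's red end face, 45 mm from its centre
- cell2_mid (a point): centre of a lying rechargeable cell, 90 mm long: green round body 32 mm thick, with 34 mm square end caps 10 mm long, black (minus) and red (plus), so it does not roll; x points to the red end; about 0.13 kg; may be absent
- cell2_plus (a point): centre of that cell's red end face, 45 mm from its centre
- tin0_mid (a point): centre of an upright dark steel tin with a small plant: 52 mm in diameter, 70 mm high, centre 35 mm above its foot, soft leaves (they stop nothing) up to 30 mm above its rim; about 0.22 kg; may be absent
- tin1_mid (a point): centre of an upright blue tin with a small plant: 52 mm in diameter, 70 mm high, centre 35 mm above its foot, soft leaves (they stop nothing) up to 30 mm above its rim; about 0.22 kg; may be absent
- tin2_mid (a point): centre of an upright yellow tin with a small plant: 52 mm in diameter, 70 mm high, centre 35 mm above its foot, soft leaves (they stop nothing) up to 30 mm above its rim; about 0.22 kg; may be absent
- beaker: bystander: glass beaker 56 mm wide, 70 mm high, origin under its foot
- spare_tin: bystander: black tin 72 mm wide, 90 mm high, origin under its foot
- tub: bystander: clear tub 90 mm wide, 70 mm high, origin under its foot
- sprayer: bystander: green bottle 64 mm wide, 170 mm high, origin under its foot
There are look-alikes about, which are no part of the job. Leave any pink look-alike of the part that bears cell0_mid alone.

How it is judged:
By the outcome, as a careful person would: the job done as asked, in the order asked, and still so for the second after the job is handed in, with the robot touching nothing.
Of cell0, cell1, cell2 only 2 to 3 are there at a start; the rules pass over those that are not, and their reading is None.
Of tin0, tin1, tin2 only 2 to 3 are there at a start; the rules pass over those that are not, and their reading is None.
At some moment in a run one of cell0, cell1, cell2 may be knocked a few centimetres aside while the robot is not near it.
It also fails if it takes over 210 s, if anything falls off the work surface, if the arm or the gripper's body presses on something with over 40 N, if the wrist force passes 120 N, or if a joint passes its speed limit or range.

## Working session

There is one attempt and no reset: what is moved stays moved. The work goes in short steps, Python scripts to look and compute and a shell command to move; the robot and the scene stay as the last step left them, time stands still between calls to the robot, and variables do not carry over. Pictures are saved under pics/ and viewed, at most 14 in all, crops included, and the job is handed in when it is done.

```bash
ls; mkdir -p pics
cat > h.py <<'E'
import numpy as np, cv2, pickle
from scipy.spatial.transform import Rotation as R
from cell import robot
def snap(name,fn):
    s=robot.get_state(); im=robot.get_image(name)
    if name=="wrist":
        T=np.eye(4);T[:3,:3]=R.from_euler('xyz',s["tcp_rot"]).as_matrix();T[:3,3]=s["tool_pos"]
        im["T"]=T@np.array(im["tool_from_camera"])
    else:
        T=np.eye(4);a=np.array(im["attitude"])
        T[:3,:3]=R.from_euler('xyz',a).as_matrix() if a.size==3 else a
        T[:3,3]=im["position"];im["T"]=T
    pickle.dump(dict(im),open(f"pics/{fn}.pkl","wb"))
    cv2.imwrite(f"pics/{fn}.png",im["pixels"][:,:,::-1]); return im
def load(fn): return pickle.load(open(f"pics/{fn}.pkl","rb"))
def cloud(im):
    z=im["z_map"];h,w=z.shape;f=h/2/np.tan(np.radians(im["fov_y"])/2)
    v,u=np.mgrid[:h,:w]
    P=np.stack([(u-im["cx"])/f*z,-(v-im["cy"])/f*z,-z],-1)
    W=P@im["T"][:3,:3].T+im["T"][:3,3]; W[z==0]=np.nan; return W
def crop(fn,out,u0,v0,u1,v1,k):
    i=cv2.imread(f"pics/{fn}.png")[v0:v1,u0:u1]
    cv2.imwrite(f"pics/{out}.png",cv2.resize(i,None,fx=k,fy=k,interpolation=cv2.INTER_CUBIC))
E
python3 - <<'E'
from h import *
for n in("scene","side","wrist"):
    im=snap(n,n+"0"); print({k:(v if np.size(v)<20 else np.shape(v)) for k,v in im.items()})
i=[cv2.imread(f"pics/{n}0.png") for n in("scene","side")]
print(robot.get_state())
E
```

```text
pics
{'pixels': (420, 560, 3), 'z_map': (420, 560), 'fov_y': 45.69367399889084, 'cx': 281.8580666690172, 'cy': 206.69317336602694, 'position': array([1495.68643605, -140.5498914 , 1320.05516046]), 'attitude': array([ 0.69851203, -0.00247023,  1.45682349]), 'T': array([[ 1.13725906e-01, -7.61012160e-01,  6.38691561e-01,
         1.49568644e+03],
       [ 9.93509092e-01,  8.55133122e-02, -7.50143788e-02,
        -1.40549891e+02],
       [ 2.47022359e-03,  6.43076952e-01,  7.65797579e-01,
         1.32005516e+03],
       [ 0.00000000e+00,  0.00000000e+00,  0.00000000e+00,
         1.00000000e+00]])}
{'pixels': (420, 560, 3), 'z_map': (420, 560), 'fov_y': 53.98370711220355, 'cx': 281.39022806458553, 'cy': 201.76586787942736, 'position': array([ -97.14293235, -680.15423242,  914.4367134 ]), 'attitude': array([ 0.87102607,  0.0165683 , -0.79267641]), 'T': array([[ 7.01845255e-01,  4.67605312e-01, -5.37362550e-01,
        -9.71429324e+01],
       [-7.12136753e-01,  4.43052972e-01, -5.44578102e-01,
        -6.80154232e+02],
       [-1.65675383e-02,  7.64885179e-01,  6.43953554e-01,
         
[... 925 characters left out ...]
000000e+00]])}
{'t': 0.15, 'q': array([-7.34654960e-02,  3.07372692e-01,  1.50734768e+00,  8.29230216e-06,
        1.32843776e+00, -7.34902046e-02]), 'dq': array([-0.00213468,  0.00047478, -0.00436873,  0.00057589, -0.00113391,
        0.00074378]), 'joint_efforts': array([ 7.71606137e-04, -4.57977819e+01, -2.52218986e+01, -9.54763436e-05,
        8.49722768e-03, -4.89260890e-05]), 'tool_pos': array([5.74497543e+02, 3.51381407e-02, 2.49618635e+02]), 'tcp_rot': array([-3.14003199e+00, -1.22968815e-04,  1.57081894e+00]), 'force': array([-0.15220065, -0.18879813, -0.95814447]), 'wrist_torque': array([ 0.0472687 ,  0.06100905, -0.01957561]), 'gripper_force': 0.0, 'grip_width': 85.70354965605681}
```

View images.

View pics/scene0.png

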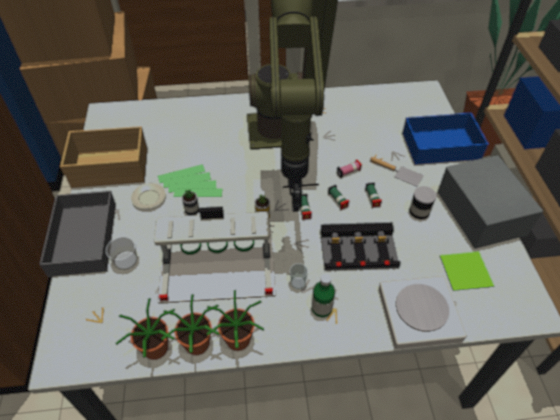

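View pics/side0.png

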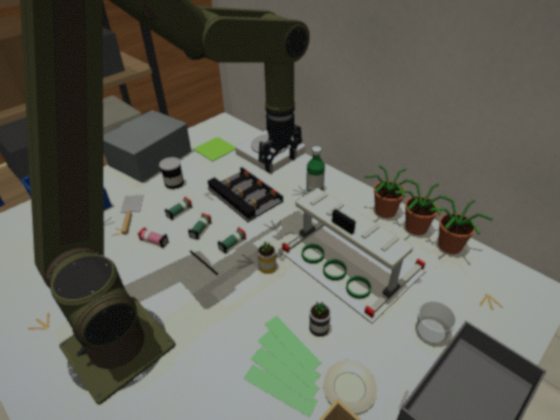

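Run:
```python
from h import *
def ortho(fn,zmax):
    im=load(fn);W=cloud(im).reshape(-1,3);C=im["pixels"].reshape(-1,3)
    o=np.zeros((600,800,3),np.uint8)
    ok=np.isfinite(W[:,0])&(W[:,2]<zmax);W=W[ok];C=C[ok];i=np.argsort(W[:,2]);W=W[i];C=C[i]
    # col = y: left=+ ; row: x up
    u=(400-W[:,1]).astype(int);v=(950-W[:,0]).astype(int)
    ok=(u>1)&(u<798)&(v>1)&(v<598)
    for a,b,c in zip(u[ok],v[ok],C[ok]): o[b-1:b+2,a-1:a+2]=c
    return o
o=ortho("scene0",220)
for k in range(0,800,100): cv2.putText(o,str(400-k),(k,10),0,.35,(255,255,255),1);cv2.line(o,(k,0),(k,599),(90,90,90),1)
for k in range(50,600,100): cv2.putText(o,str(950-k),(0,k),0,.35,(255,255,255),1);cv2.line(o,(0,k),(799,k),(90,90,90),1)
cv2.imwrite("pics/ortho.png",o[:,:,::-1])
crop("scene0","c1",150,150,410,310,3)
```

```text
(no output)
```

View pics/ortho.png

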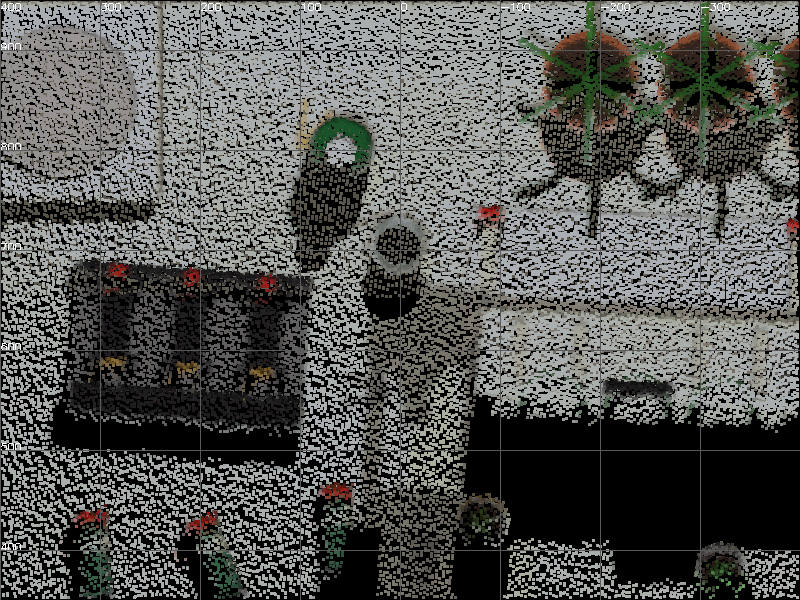

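View pics/c1.png

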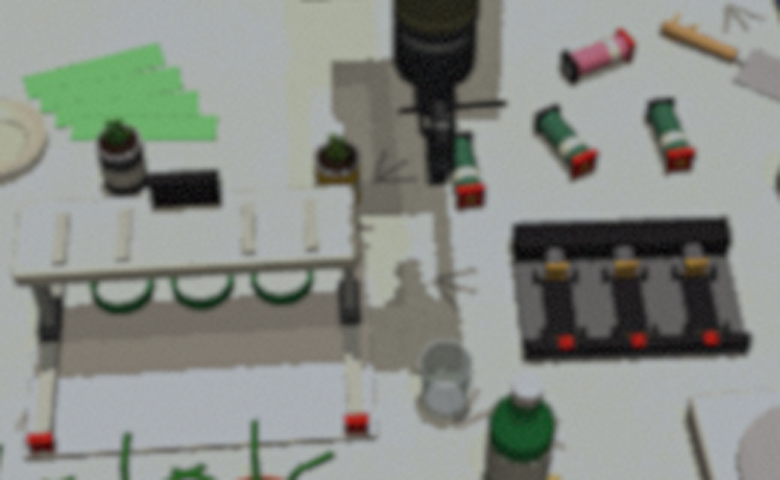

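Candidates (scene0 px): green cells at (306,205), (340,197), (373,194), with the pink look-alike (348,169) to be left alone. Planted tins are dark (190,202) and yellow (262,204), with the black spare tin (422,203) as the look-alike. The crop confirms 3 green cells with red ends toward the dock, a dark tin and a yellow tin. The lamp fin is at (211,212).

Run:
```python
from h import *
for n in("scene0","side0"):
    im=load(n);W=cloud(im);C=im["pixels"].astype(int)
    m=(W[...,2]>195)&(W[...,2]<225)&(abs(W[...,1]+235)<90)&(abs(W[...,0]-570)<80)
    P=W[m];print(n,"fin",len(P),np.percentile(P,[3,50,97],axis=0).round(1).tolist())
    t=P[P[:,2]>210];print(t.mean(0) if len(t) else 0)
    m=(abs(W[...,2]-172)<6)&(abs(W[...,1]+235)<170)&(abs(W[...,0]-590)<120);P=W[m]
    print("bar",len(P),np.percentile(P,[2,50,98],axis=0).round(1).tolist())
    (c,s,a)=cv2.minAreaRect(P[:,:2].astype(np.float32));print(c,s,a)
    red=(C[...,0]>150)&(C[...,1]<80)&(C[...,2]<80)
    n_,l,st,ce=cv2.connectedComponentsWithStats(red.astype(np.uint8))
    for i in range(1,n_):
        if st[i,4]>15: print("red",ce[i].round(),st[i,4],np.nanmedian(W[l==i],axis=0).round(1))
```

```text
scene0 fin 207 [[550.1, -270.3, 195.8], [562.6, -237.4, 213.2], [567.2, -205.3, 219.8]]
[ 558.97285488 -237.37206348  215.78307311]
bar 2406 [[545.2, -397.9, 167.7], [595.5, -242.0, 174.0], [637.7, -81.6, 177.7]]
(590.3560791015625, -239.93121337890625) (329.5265197753906, 95.3335189819336) 87.26579284667969
side0 fin 242 [[548.1, -273.6, 196.1], [552.4, -242.4, 211.2], [564.7, -207.7, 216.1]]
[ 556.73774847 -240.8036954   213.74315587]
bar 2575 [[541.7, -401.3, 167.6], [584.7, -280.6, 172.5], [633.3, -84.4, 177.3]]
(589.4150390625, -240.711181640625) (330.60858154296875, 93.81178283691406) 88.11734008789062
```

```bash
python3 -m creep '[1,-0.06,-0.96,0.1,-0.013,1,-0.06,-0.96,0,0,1,-0.06,-0.96,0,0,1,-0.06,-0.96,0,0,1,-0.06,-0.96,0,0]' 40; python3 -m creep '[1,0,0,0,0,1,0,0,0,0]'
```

```text
t: 0.65
tool_pos: [559.5, -241.7, 255.0]
tcp_rot: [-3.141, -0.0, 1.53]
force: [1.0, -1.2, -0.5]
grip_width: 85.3
gripper_force: 0.0
t: 0.85
tool_pos: [559.5, -241.2, 254.6]
tcp_rot: [-3.141, -0.001, 1.527]
force: [-0.1, 0.7, -0.4]
grip_width: 84.9
gripper_force: 0.0
```

```bash
python3 -m creep '[1,0,0,-0.56,0,1,0,0,-0.54,0,-1,0,0,0,0,-1,0,0,0,0,-1,0,0,0,0]' 40; python3 -m creep '[-1,0,0,0,0,-1,0,0,0,0]'
```

```text
t: 1.35
tool_pos: [561.1, -239.5, 201.8]
tcp_rot: [3.139, 0.001, 1.531]
force: [-0.4, -0.3, 0.2]
grip_width: 43.9
gripper_force: 0.0
t: 1.55
tool_pos: [560.5, -240.1, 201.8]
tcp_rot: [3.14, 0.001, 1.53]
force: [0.8, 0.3, 2.4]
grip_width: 15.4
gripper_force: 41.1
```

```bash
python3 -m creep '[-1,0.2,-0.01,0,0,-1,0.4,-0.016,0,0,-1,0.4,-0.016,0,0,-1,0.4,-0.016,0,0,-1,0.2,-0.01,0,0]'
```

```text
t: 2.05
tool_pos: [642.0, -243.5, 201.9]
tcp_rot: [3.139, 0.0, 1.53]
force: [-3.3, 1.2, 6.7]
grip_width: 15.2
gripper_force: 41.7
```

```bash
python3 -m creep '[-1,0.2,-0.008,0,0,-1,0.2,-0.008,0,0,-1,0.1,-0.004,0,0]';python3 -m creep '[-1,0.1,-0.004,0,0,-1,0.1,-0.004,0,0]'
```

```text
t: 2.35
tool_pos: [651.1, -243.8, 201.7]
tcp_rot: [-3.112, -0.001, 1.529]
force: [-46.7, 2.1, 28.1]
grip_width: 15.7
gripper_force: 62.3
t: 2.55
tool_pos: [651.3, -243.8, 201.5]
tcp_rot: [-3.093, -0.003, 1.528]
force: [-68.2, 3.3, 38.1]
grip_width: 15.4
gripper_force: 82.5
```

```bash
python3 -m creep '[0.2,-0.04,0,0,0,0.2,0,0,0,0]'; python3 -m creep '[0.2,0,0,0.6,0,1,0,0,0.8,0]';python3 - <<'E'
from h import *
snap("scene","scene1"); snap("side","side1"); snap("wrist","wrist1")
a=cv2.imread("pics/side1.png")[180:330,180:440];b=cv2.imread("pics/wrist1.png")
cv2.imwrite("pics/v1.png",np.hstack([cv2.resize(b,(400,300)),cv2.resize(a,(400,300))]))
for n in("scene1","side1"):
    im=load(n);W=cloud(im);P=W[(abs(W[...,2]-172)<6)&(abs(W[...,1]+240)<170)&(abs(W[...,0]-680)<120)]
    print(cv2.minAreaRect(P[:,:2].astype(np.float32)))
    # green rings
    C=im["pixels"].astype(int);g=(C[...,1]>C[...,0]+25)&(C[...,1]>C[...,2]+10)&(W[...,2]<45)&(W[...,2]>5)&(abs(W[...,1]+240)<140)&(abs(W[...,0]-560)<60)
    n_,l,st,ce=cv2.connectedComponentsWithStats(g.astype(np.uint8))
    for i in range(1,n_):
        if st[i,4]>25:
            Q=W[l==i];q=Q[abs(Q[:,2]-28)<5];
            A=np.c_[q[:,:2]*2,np.ones(len(q))];s=np.linalg.lstsq(A,(q[:,:2]**2).sum(1),rcond=None)[0]
            print("ring",ce[i].round(),st[i,4],np.median(Q[:,2]).round(1),s[:2].round(1),np.sqrt(s[2]+s[0]**2+s[1]**2).round(1))
E
```

```text
t: 2.75
tool_pos: [664.5, -244.4, 199.2]
tcp_rot: [-3.126, -0.002, 1.528]
force: [-5.0, 1.3, -4.4]
grip_width: 43.5
gripper_force: 2.5
t: 2.95
tool_pos: [671.4, -244.4, 268.1]
tcp_rot: [-3.136, -0.002, 1.529]
force: [0.6, -0.2, 0.3]
grip_width: 64.4
gripper_force: 0.0
((681.953857421875, -243.63882446289062), (329.2469787597656, 94.64411163330078), 87.58241271972656)
ring [190. 237.] 35 28.1 [ 529.3 -322.7] 23.0
((681.71240234375, -244.42311096191406), (330.991455078125, 94.86248779296875), 87.56586456298828)
ring [311. 247.] 60 25.9 [ 545.3 -152.4] 28.6
ring [313. 260.] 39 23.0 [ 542.9 -155.4] 30.9
ring [335. 262.] 58 24.8 [ 543.5 -237.9] 27.7
ring [336. 276.] 63 24.9 [ 538.8 -241.5] 29.0
ring [358. 286.] 168 26.0 [ 536.3 -324.4] 30.8
```

View pics/v1.png

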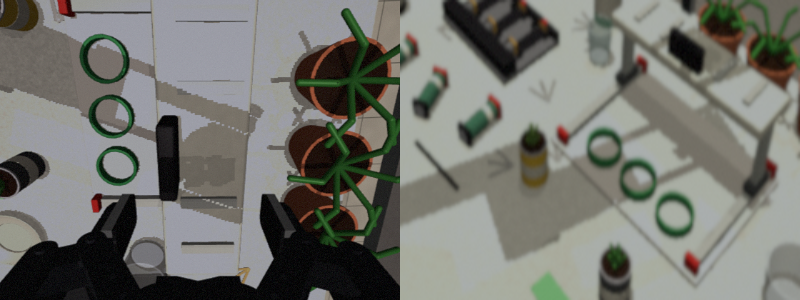

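```bash
cat >> h.py <<'E'
from scipy.optimize import least_squares
def circ(P,r,c0):
    f=lambda c:np.hypot(P[:,0]-c[0],P[:,1]-c[1])-r
    s=least_squares(f,c0,loss='soft_l1',f_scale=1.5);return s.x.round(1),round(float(np.sqrt(np.mean(s.fun**2))),2)
def tin(names,c0,z=(15,66)):
    A=[]
    for n in names:
        W=cloud(load(n)).reshape(-1,3);P=W[(W[:,2]>z[0])&(W[:,2]<z[1])&(np.hypot(W[:,0]-c0[0],W[:,1]-c0[1])<45)]
        if len(P)>20: print(n,len(P),P.mean(0).round(1),circ(P,26,c0));A.append(P)
    print("all",circ(np.vstack(A),26,c0))
E
python3 - <<'E'
from h import *
im=load("wrist1");W=cloud(im);C=im["pixels"].astype(int)
g=(C[...,1]>C[...,0]+25)&(C[...,1]>C[...,2]+10)&(W[...,2]<45)&(W[...,2]>8)&(abs(W[...,1]+240)<140)&(abs(W[...,0]-545)<60)
for c0 in[(545,-153.4),(541.5,-238.3),(538,-323.2)]:
    Q=W[g&(np.hypot(W[...,0]-c0[0],W[...,1]-c0[1])<45)];q=Q[Q[:,2]>24]
    print(len(q),np.percentile(q[:,2],90),circ(q,31.2,c0),((q[:,:2].max(0)+q[:,:2].min(0))/2).round(1))
def est(c0):
    for n in("scene1","side1","wrist1"):
        W=cloud(load(n)).reshape(-1,3);P=W[(W[:,2]>15)&(W[:,2]<100)&(np.hypot(W[:,0]-c0[0],W[:,1]-c0[1])<60)]
        if len(P):print(n,len(P),np.percentile(P,[3,50,97],axis=0).round(0).tolist())
est((385,-320));est((440,-83))
for c in[(385,-320),(440,-83)]: tin(["scene1","side1","wrist1"],c)
E
```

```text
958 29.133172708963635 (array([ 548.8, -152.6]), 1.43) [ 548.5 -152.5]
769 29.18897767601715 (array([ 545.3, -237. ]), 1.44) [ 545.  -237.3]
685 29.05397417595799 (array([ 541.6, -321.6]), 1.55) [ 541.6 -322.4]
scene1 106 [[365.0, -346.0, 18.0], [397.0, -335.0, 51.0], [406.0, -316.0, 78.0]]
side1 595 [[353.0, -347.0, 20.0], [369.0, -330.0, 69.0], [398.0, -301.0, 95.0]]
wrist1 2598 [[379.0, -342.0, 18.0], [399.0, -314.0, 59.0], [407.0, -295.0, 76.0]]
scene1 327 [[411.0, -107.0, 20.0], [441.0, -84.0, 68.0], [455.0, -59.0, 95.0]]
side1 457 [[403.0, -109.0, 18.0], [419.0, -93.0, 67.0], [451.0, -66.0, 95.0]]
wrist1 1757 [[434.0, -108.0, 17.0], [453.0, -94.0, 44.0], [457.0, -78.0, 71.0]]
scene1 67 [ 398.  -331.1   37.4] (array([ 377., -320.]), 2.18)
side1 259 [ 362.6 -333.6   41.7] (array([ 379.2, -321.6]), 0.87)
wrist1 1546 [ 399.6 -311.    42.2] (array([ 381.2, -321.1]), 0.57)
all (array([ 380.9, -321.1]), 1.14)
scene1 149 [446.2 -84.1  42.1] (array([426.1, -83. ]), 2.0)
side1 219 [415.2 -98.5  40.6] (array([428.9, -82.7]), 1.23)
wrist1 1555 [450.6 -94.2  40.9] (array([430.6, -82.2]), 0.53)
all (array([430.2, -82.6]), 1.33)
```

```bash
python3 -m creep '[1,-0.8,0.54,0,0,1,-0.8,0.54,0,0,1,-0.8,0.54,0,0,1,-0.8,0.54,-0.2,0,1,-0.8,0.54,-0.4,0]';python3 -m creep '[1,-0.8,0.54,-0.5,0,1,0,0,0,0,1,0,0,0,0]'
python3 - <<'E'
from h import *
s=robot.get_state();print(s["tool_pos"],s["tcp_rot"]); snap("wrist","w2")
tin(["w2"],(430,-82))
E
```

```text
t: 3.6
tool_pos: [473.6, -110.1, 241.2]
tcp_rot: [3.14, 0.0, 1.53]
force: [0.8, -0.5, -0.7]
grip_width: 85.4
gripper_force: 0.0
t: 3.9
tool_pos: [434.9, -84.8, 216.5]
tcp_rot: [-3.137, -0.001, 1.531]
force: [1.0, -1.3, 0.5]
grip_width: 85.1
gripper_force: 0.0
[434.94145648 -84.79941762 216.49665015] [-3.13742191e+00 -1.10287593e-03  1.53094102e+00]
w2 510 [433.2 -60.   43.1] (array([430.7, -82.1]), 0.27)
all (array([430.7, -82.1]), 0.27)
```

```bash
python3 -m creep '[1,-0.09,0.05,-0.6,0,1,0,0,-0.9,0,1,0,0,-0.9,0,1,0,0,-0.9,0,-1,0,0,0,0]' 40;python3 -m creep '[-1,0,0,0,0,-1,0,0,0,0,-1,0,0,0,0,-1,0,0,0,0]'
python3 - <<'E'
from h import *
s=robot.get_state();print(s["tool_pos"],s["tcp_rot"]); snap("wrist","w3")
tin(["w3"],(430,-82))
E
```

```text
t: 4.45
tool_pos: [432.2, -83.7, 48.7]
tcp_rot: [-3.133, -0.002, 1.529]
force: [-1.6, 0.4, -0.0]
grip_width: 73.2
gripper_force: 0.0
t: 4.85
tool_pos: [435.0, -84.1, 55.0]
tcp_rot: [3.137, 0.001, 1.53]
force: [0.0, 0.9, -1.3]
grip_width: 50.8
gripper_force: 41.9
[434.97133558 -84.09945441  55.04802679] [3.13707527e+00 1.10734003e-03 1.52991192e+00]
w3 6115 [436.7 -64.   48.1] (array([436.3, -82.1]), 3.81)
all (array([436.3, -82.1]), 3.81)
```

```bash
python3 -m creep '[-1,0,0,0,0,-1,0,0,0,0,-1,0,0,0,0]'
python3 - <<'E'
from h import *
snap("wrist","w3");s=robot.get_state();print(s["tool_pos"],s["tcp_rot"],s["q"])
W=cloud(load("w3"));C=load("w3")["pixels"]
for z0 in range(10,75,10):
    P=W[(abs(W[...,2]-z0-5)<5)&(np.hypot(W[...,0]-434,W[...,1]+83)<40)&(W[...,1]>-80)]
    print(z0,len(P),circ(P,26,(432,-83)))
E
```

```text
t: 5.2
tool_pos: [434.3, -83.9, 54.4]
tcp_rot: [3.139, 0.001, 1.53]
force: [-1.1, 0.2, 8.1]
grip_width: 51.1
gripper_force: 42.9
[434.27507122 -83.88192103  54.37151022] [3.13919920e+00 6.29052048e-04 1.53004522e+00] [-2.86336854e-01  3.87967957e-01  2.02781440e+00 -4.27102686e-05
  7.23335720e-01 -2.45554521e-01]
10 514 (array([435.7, -82.2]), 0.21)
20 528 (array([435.7, -81.7]), 0.22)
30 741 (array([435.7, -81.7]), 0.2)
40 1490 (array([435.6, -81.8]), 3.41)
50 1892 (array([435.5, -81.9]), 4.67)
60 2379 (array([435.5, -82. ]), 5.2)
70 7369 (array([435.8, -90.3]), 6.2)
```

View pics/w3.png

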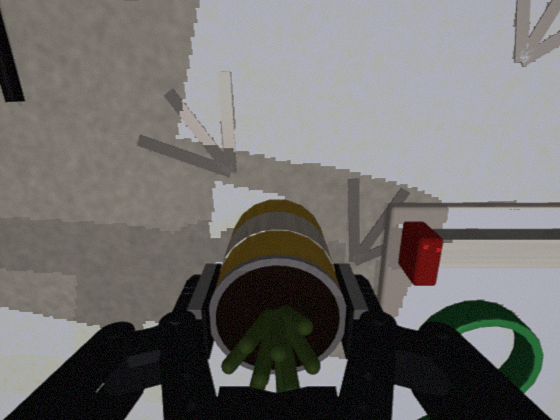

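```bash
python3 -m creep '[-1,0,0,0.5,0,-1,0,0,0.42,0,-1,0.75,-0.47,0,0,-1,0.75,-0.47,0,0,-1,0.75,-0.47,0,0]';python3 -m creep '[-1,0,0,0,0,-1,0,0,0,0,-1,0,0,0,0]'
cat >> h.py <<'E'
def ring(n,c0,r=31.2):
    im=load(n);W=cloud(im);C=im["pixels"].astype(int)
    g=(C[...,1]>C[...,0]+25)&(C[...,1]>C[...,2]+10)&(np.hypot(W[...,0]-c0[0],W[...,1]-c0[1])<45)
    Q=W[g];q=Q[(Q[:,2]>24)&(Q[:,2]<34)];print("ring",len(q),np.median(q[:,2]).round(1),circ(q,r,c0))
def held(n,c0,side=1,z=(45,75)):
    W=cloud(load(n));P=W[(W[...,2]>z[0])&(W[...,2]<z[1])&(np.hypot(W[...,0]-c0[0],W[...,1]-c0[1])<40)&(side*(W[...,1]-c0[1])>3)]
    print("tin",len(P),circ(P,26,c0))
E
python3 - <<'E'
from h import *
s=robot.get_state();print(s["tool_pos"],s["tcp_rot"]);snap("wrist","w4");ring("w4",(548,-153));held("w4",s["tool_pos"][:2])
E
```

```text
t: 5.75
tool_pos: [547.1, -154.7, 100.0]
tcp_rot: [3.14, 0.0, 1.53]
force: [0.8, 0.1, -1.8]
grip_width: 51.0
gripper_force: 42.9
t: 6.05
tool_pos: [544.0, -153.3, 98.6]
tcp_rot: [-3.139, -0.001, 1.53]
force: [-0.3, 0.1, -2.5]
grip_width: 51.1
gripper_force: 43.1
[ 544.02822337 -153.28744398   98.5773229 ] [-3.13860137e+00 -1.06167798e-03  1.52999041e+00]
ring 1385 28.2 (array([ 547.6, -152. ]), 1.41)
tin 1489 (array([ 545.3, -151.4]), 0.3)
```

```bash
python3 -m creep '[-1,0.045,-0.012,-0.1,0,-1,0,0,0,0,-1,0,0,0,0]'
python3 - <<'E'
from h import *
s=robot.get_state();print(s["tool_pos"],s["tcp_rot"]);snap("wrist","w5");ring("w5",(548,-153));held("w5",s["tool_pos"][:2])
E
```

```text
t: 6.4
tool_pos: [547.6, -154.3, 94.0]
tcp_rot: [-3.141, -0.0, 1.53]
force: [0.3, 0.2, -2.4]
grip_width: 51.1
gripper_force: 43.1
[ 547.64365757 -154.33006245   94.00599953] [-3.14089975e+00 -2.43015641e-04  1.53028289e+00]
ring 1474 28.2 (array([ 547.8, -152.1]), 1.43)
tin 1651 (array([ 549. , -152.3]), 0.31)
```

```bash
python3 -m creep '[-1,-0.02,0.004,-0.16,0,-1,0,0,0,0,-1,0,0,0,0]'
python3 - <<'E'
from h import *
s=robot.get_state();print(s["tool_pos"],s["tcp_rot"]);snap("wrist","w6");ring("w6",(548,-153));held("w6",s["tool_pos"][:2])
E
```

```text
t: 6.75
tool_pos: [546.7, -154.4, 85.7]
tcp_rot: [-3.14, -0.0, 1.53]
force: [0.4, 0.1, -1.3]
grip_width: 51.2
gripper_force: 43.1
[ 546.70864092 -154.39835591   85.69556499] [-3.14049535e+00 -3.50665435e-04  1.52992148e+00]
ring 1612 28.2 (array([ 547.7, -152.1]), 1.44)
tin 2005 (array([ 548.1, -152.3]), 0.73)
```

```bash
python3 -m creep '[-1,-0.006,0,-0.2,0,-1,0,0,-0.12,0,-1,0,0,-0.08,0,-1,0,0,0,0]'
```

```text
t: 7.2
tool_pos: [546.2, -154.3, 65.1]
tcp_rot: [-3.14, -0.001, 1.53]
force: [0.1, -0.1, -2.6]
grip_width: 50.7
gripper_force: 43.1
```

```bash
python3 -m creep '[0.6,0,0,0,0,1,0,0,0,0,1,0,0,0.7,0,1,0,0,1,0,1,-0.4,-0.4,0.7,0]';python3 -m creep '[1,-0.7,-0.7,0,0,1,-0.8,-0.8,0,0,1,-0.8,-0.8,0,0,1,-0.6,-0.6,0,0,1,0,0,0,0]'
python3 - <<'E'
from h import *
s=robot.get_state();print(s["tool_pos"],s["tcp_rot"]);snap("wrist","w7");ring("w7",(548,-153));tin(["w7"],(381,-321));tin(["w7"],(548,-152),(35,76))
E
```

```text
t: 7.7
tool_pos: [530.1, -173.9, 189.5]
tcp_rot: [3.136, 0.001, 1.533]
force: [0.9, -1.6, -0.1]
grip_width: 85.0
gripper_force: 0.0
t: 8.2
tool_pos: [388.0, -313.6, 187.0]
tcp_rot: [-3.141, 0.003, 1.525]
force: [0.4, 0.3, 0.7]
grip_width: 85.4
gripper_force: 0.0
[ 387.95262448 -313.58530345  186.95055868] [-3.14115170e+00  2.56031366e-03  1.52471661e+00]
ring 462 28.4 (array([ 547. , -152.5]), 1.37)
w7 809 [ 384.  -299.1   43.1] (array([ 381., -321.]), 0.29)
all (array([ 381., -321.]), 0.29)
w7 33 [ 545.2 -178.1   37.7] (array([ 547.6, -152.4]), 0.17)
all (array([ 547.6, -152.4]), 0.17)
```

```bash
python3 -m creep '[1,-0.16,-0.17,-0.6,0,1,0,0,-0.8,0,1,0,0,-0.8,0,1,0,0,-0.4,0,1,0,0,0,0]' 40;python3 -m creep '[-1,0,0,0,0,-1,0,0,0,0,-1,0,0,0,0,-1,0,0,0,0,-1,0,0,0,0]'
python3 - <<'E'
from h import *
s=robot.get_state();print(s["tool_pos"],s["tcp_rot"]);snap("wrist","w8");held("w8",s["tool_pos"][:2],1,(8,30))
E
```

```text
t: 8.75
tool_pos: [382.5, -316.4, 53.7]
tcp_rot: [-3.137, -0.004, 1.531]
force: [0.5, 0.5, 0.0]
grip_width: 84.7
gripper_force: 0.0
t: 9.25
tool_pos: [384.0, -319.3, 57.9]
tcp_rot: [3.139, 0.002, 1.53]
force: [-0.1, 1.2, 5.8]
grip_width: 51.0
gripper_force: 41.6
[ 383.98598622 -319.30207542   57.87210438] [3.13920907e+00 1.85714407e-03 1.52992116e+00]
tin 1143 (array([ 385.3, -321.3]), 0.3)
```

```bash
python3 -m creep '[-1,0,0,0.5,0,-1,0.2,0,0.4,0,-1,0.9,0,0,0,-1,0.9,0,0,0,-1,0.9,0,0,0]';python3 -m creep '[-1,0.21,0,0,0,-1,0,0,0,0,-1,0,0,0,0,-1,0,0,0,0]';  python3 - <<'E'
from h import *
s=robot.get_state();print(s["tool_pos"],s["tcp_rot"]);snap("wrist","w9");ring("w9",(541,-321.5));held("w9",s["tool_pos"][:2])
tin(["w9"],(548,-152),(35,76))
E
```

```text
t: 9.8
tool_pos: [529.8, -318.9, 102.4]
tcp_rot: [3.14, 0.001, 1.529]
force: [0.2, -0.6, -3.0]
grip_width: 51.1
gripper_force: 43.5
t: 10.2
tool_pos: [536.5, -318.2, 100.8]
tcp_rot: [-3.139, -0.001, 1.529]
force: [-0.9, -0.1, -3.3]
grip_width: 51.1
gripper_force: 43.4
[ 536.46232178 -318.24943765  100.83668087] [-3.13925135e+00 -1.11902073e-03  1.52919843e+00]
ring 1320 28.2 (array([ 540.5, -321.8]), 1.39)
tin 1559 (array([ 537.7, -320.1]), 0.3)Traceback (most recent call last):
  File "<stdin>", line 3, in <module>
  File "h.py", line 33, in tin
    print("all",circ(np.vstack(A),26,c0))
                     ~~~~~~~~~^^^
    return _nx.concatenate(arrs, 0, dtype=dtype, casting=casting)
           ~~~~~~~~~~~~~~~^^^^^^^^^^^^^^^^^^^^^^^^^^^^^^^^^^^^^^^
ValueError: need at least one array to concatenate
```

Needs about +2.8, −1.7.

```bash
python3 -m creep '[-1,0.045,-0.032,-0.3,0,-1,0,0,0,0,-1,0,0,0,0]'
python3 - <<'E'
from h import *
s=robot.get_state();print(s["tool_pos"],s["tcp_rot"]);snap("wrist","w10");ring("w10",(541,-321.5));held("w10",s["tool_pos"][:2])
E
```

```text
t: 10.55
tool_pos: [539.9, -320.1, 85.2]
tcp_rot: [-3.14, -0.001, 1.529]
force: [-0.1, 0.1, -2.3]
grip_width: 50.6
gripper_force: 43.4
[ 539.87411824 -320.11305098   85.16647888] [-3.13962148e+00 -1.23353930e-03  1.52937492e+00]
ring 1602 28.2 (array([ 540.7, -321.8]), 1.45)
tin 2338 (array([ 541.1, -321.8]), 0.96)
```

```bash
python3 -m creep '[-1,-0.006,0,-0.18,0,-1,0,0,-0.1,0,-1,0,0,-0.06,0,-1,0,0,0,0]'
```

```text
t: 11.0
tool_pos: [540.3, -320.1, 68.5]
tcp_rot: [-3.141, -0.001, 1.53]
force: [0.3, -0.5, -3.0]
grip_width: 50.8
gripper_force: 43.5
```

```bash
python3 -m creep '[0.6,0,0,0,0,1,0,0,0,0,1,0,0,0.7,0,1,0,0,1,0,1,-0.1,0.4,0.5,-0.047]';python3 - <<'E'
from h import *
s=robot.get_state();print(s["tool_pos"],s["tcp_rot"]);snap("wrist","w11");ring("w11",(541,-321.5));held("w11",(541,-321.5),1,(35,76))
E
python3 -m creep '[1,-0.12,0.92,0.24,-0.047,1,-0.12,0.92,0.24,-0.047,1,-0.12,0.92,0.24,-0.047,1,-0.12,0.92,0.24,-0.047,1,-0.12,0.92,0.24,-0.047]';python3 -m creep '[1,-0.12,0.92,0.1,-0.047,1,-0.12,0.92,0,-0.047,1,-0.12,0.92,0,-0.047,1,-0.12,0.92,0,-0.047,1,-0.12,0.92,0,-0.047]';python3 -m creep '[1,0,0.3,0,0,1,0,0,0,0,1,0,0,0,0]';python3 - <<'E'
from h import *
snap("wrist","s1");snap("scene","sc2")
E
```

```text
t: 11.5
tool_pos: [538.6, -303.8, 183.9]
tcp_rot: [3.133, 0.004, 1.378]
force: [1.3, 0.9, 0.7]
grip_width: 85.5
gripper_force: 0.0
[ 538.56840898 -303.76881142  183.85673833] [3.13313253 0.00438478 1.37797556]
ring 672 28.2 (array([ 540.8, -322.1]), 1.34)
tin 917 (array([ 541.8, -322.1]), 0.31)
t: 12.05
tool_pos: [505.7, -71.8, 239.3]
tcp_rot: [3.141, -0.001, 0.649]
force: [1.6, -0.1, 0.3]
grip_width: 85.4
gripper_force: 0.0
t: 12.55
tool_pos: [479.1, 139.4, 243.7]
tcp_rot: [-3.141, -0.002, -0.028]
force: [-0.0, -0.2, -0.6]
grip_width: 85.3
gripper_force: 0.0
t: 12.85
tool_pos: [479.6, 152.3, 243.2]
tcp_rot: [3.141, -0.0, -0.021]
force: [-0.0, -0.5, -0.3]
grip_width: 85.2
gripper_force: 0.0
```

View pics/s1.png

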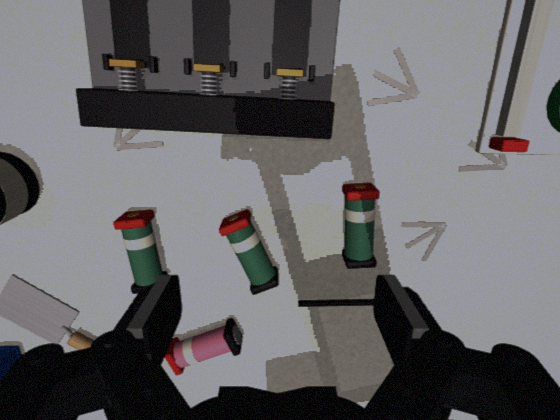

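```bash
cat >> h.py <<'E'
def cells(fn,wins,zlo=27):
    im=load(fn);W=cloud(im);C=im["pixels"].astype(int)
    red=(C[...,0]>110)&(C[...,1]<70)&(C[...,2]<70)
    for (x,y) in wins:
        m=(W[...,2]>zlo)&(W[...,2]<46)&(np.hypot(W[...,0]-x,W[...,1]-y)<62)
        n,l,st,ce=cv2.connectedComponentsWithStats(m.astype(np.uint8));i=1+np.argmax(st[1:,4]);m=l==i
        c,s,a=cv2.minAreaRect(W[m][:,:2].astype(np.float32))
        r=W[m&red][:,:2].mean(0);v=r-c;k=np.degrees(np.arctan2(v[1],v[0]))
        ang=a if s[0]>s[1] else a+90
        ang=(ang-k+90)%180-90+k
        print("cell",np.round(c,1),np.round(s,1),"ang",round(ang,1),"viaRed",round(k,1),"z",np.percentile(W[m][:,2],[5,95]).round(1))
E
python3 - <<'E'
from h import *
cells("s1",[(400,305),(395,195),(415,65)])
im=load("s1");W=cloud(im);C=im["pixels"].astype(int)
b=(C[...,0]>150)&(C[...,1]>90)&(C[...,2]<90)&(W[...,2]>10)&(W[...,0]>500)
n,l,st,ce=cv2.connectedComponentsWithStats(b.astype(np.uint8))
for i in range(1,n):
    if st[i,4]>20:
        P=W[l==i];print("brass",ce[i].round(),st[i,4],np.percentile(P,[3,50,97],axis=0).round(1).tolist())
# housing top z~42
m=(abs(W[...,2]-42)<5)&(W[...,0]>500)&(W[...,0]<590)&(W[...,1]>50)&(W[...,1]<350);print("housing",cv2.minAreaRect(W[m][:,:2].astype(np.float32)))
im=load("sc2");W=cloud(im);C=im["pixels"].astype(int)
for nm,b in(("red",(C[...,0]>130)&(C[...,1]<75)&(C[...,2]<75)),("brass",(C[...,0]>130)&(C[...,1]>80)&(C[...,2]<90))):
    b=b&(W[...,2]>10)&(W[...,2]<60)&(W[...,0]>540)&(W[...,0]<700)&(W[...,1]>80)&(W[...,1]<340)
    n,l,st,ce=cv2.connectedComponentsWithStats(b.astype(np.uint8))
    for i in range(1,n):
        if st[i,4]>8:P=W[l==i];print(nm,ce[i].round(),st[i,4],np.median(P,0).round(1))
E
```

```text
cell [394.2 307.4] [89.9 33.5] ang 2.7 viaRed 3.2 z [28.  34.6]
cell [391.3 184.7] [90.  34.2] ang 22.0 viaRed 22.4 z [28.  34.6]
cell [420.9  63. ] [89.9 33.6] ang 2.2 viaRed 16.0 z [27.9 34.7]
housing ((557.3583374023438, 215.4137725830078), (235.70318603515625, 60.13711166381836), 85.88316345214844)
red [386. 262.] 10 [679.  281.9  31.4]
red [362. 263.] 9 [673.8 206.4  31. ]
```

```bash
python3 -m creep '[1,0.8,0.3,0,0,1,0.8,0.3,0,0,1,0.8,0.2,0,0,1,0,0,0,0,1,0,0,0,0]';python3 - <<'E'
from h import *
s=robot.get_state();print(s["tool_pos"],s["tcp_rot"]);im=snap("wrist","d1");W=cloud(im);C=im["pixels"].astype(int)
R1=(W[...,0]>540)&(W[...,0]<720)&(W[...,1]>70)&(W[...,1]<350)
for nm,b in(("red",(C[...,0]>110)&(C[...,1]<75)&(C[...,2]<75)),("brass",(C[...,0]>C[...,2]*1.8)&(C[...,0]>90)&(C[...,1]>60))):
    b=b&R1&(W[...,2]>8)
    n,l,st,ce=cv2.connectedComponentsWithStats(b.astype(np.uint8))
    for i in range(1,n):
        if st[i,4]>25:P=W[l==i];print(nm,ce[i].round(),st[i,4],np.percentile(P,[5,50,95],axis=0).round(1).tolist())
for lo,hi in((6,60),(8,16),(24,32),(38,46)):
    m=R1&(W[...,2]>lo)&(W[...,2]<hi);n,l,st,ce=cv2.connectedComponentsWithStats(m.astype(np.uint8))
    for i in np.argsort(-st[1:,4])[:3]+1: print(lo,hi,st[i,4],cv2.minAreaRect(W[l==i][:,:2].astype(np.float32)))
E
```

```text
t: 13.45
tool_pos: [600.1, 191.2, 242.1]
tcp_rot: [3.141, 0.002, -0.025]
force: [-1.7, -0.2, -0.3]
grip_width: 85.3
gripper_force: 0.0
[600.0852256  191.15389022 242.06489073] [ 3.14077207e+00  1.72497631e-03 -2.48878540e-02]
red [178.  96.] 170 [[675.7, 276.7, 27.9], [681.0, 282.3, 29.3], [686.3, 287.6, 30.5]]
red [258. 100.] 100 [[670.2, 202.5, 28.2], [675.6, 207.2, 29.1], [681.0, 211.9, 30.4]]
red [337. 104.] 101 [[665.6, 128.0, 28.0], [670.2, 132.6, 29.2], [674.7, 137.4, 30.4]]
brass [181. 191.] 133 [[587.0, 277.8, 35.9], [590.1, 287.8, 37.3], [592.7, 299.0, 38.3]]
brass [255. 195.] 124 [[582.1, 203.6, 36.1], [584.6, 214.7, 37.1], [587.5, 223.9, 38.4]]
brass [329. 198.] 130 [[576.7, 128.8, 35.8], [579.3, 139.1, 37.2], [581.8, 150.1, 38.5]]
6 60 32901 ((607.459228515625, 211.85302734375), (236.60557556152344, 150.52978515625), 86.0257339477539)
8 16 20250 ((614.4657592773438, 211.3431396484375), (236.48696899414062, 108.28926849365234), 85.90379333496094)
8 16 4 ((676.9859619140625, 133.39988708496094), (4.169576644897461, 0.01369304209947586), 86.26510620117188)
8 16 4 ((674.1161499023438, 93.62755584716797), (4.740259647369385, 0.04237823188304901), 85.94619750976562)
24 32 3980 ((667.6399536132812, 207.88253784179688), (236.2375946044922, 29.3768367767334), 85.88316345214844)
24 32 248 ((567.491943359375, 177.2364501953125), (68.76605987548828, 18.766616821289062), 85.65250396728516)
24 32 228 ((567.3591918945312, 252.937744140625), (69.43576049804688, 17.23217010498047), 75.53398895263672)
38 46 4769 ((552.6688232421875, 216.23492431640625), (235.67877197265625, 30.051280975341797), 88.6413803100586)
38 46 8 ((578.620361328125, 136.34559631347656), (3.564722776412964, 2.570760726928711), 56.51712417602539)
38 46 4 ((587.5933227539062, 223.07472229003906), (3.134916305541992, 0.49570536613464355), 65.92774200439453)
```

View pics/d1.png

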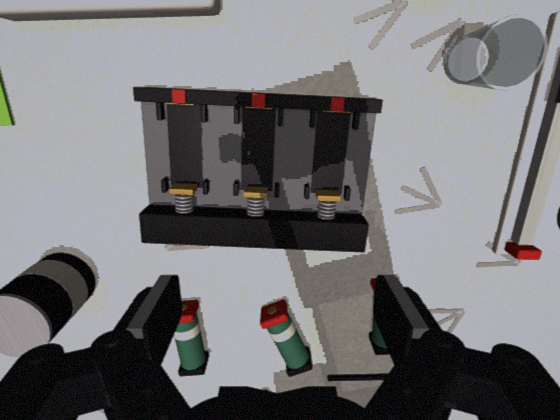

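```bash
python3 -m creep '[1,-0.82,0.47,0,0.023,1,-0.82,0.47,-0.1,0,1,-0.82,0.47,-0.2,0,1,-0.82,0.47,-0.3,0,1,-0.82,0.47,-0.3,0]' 60;python3 -m creep '[1,0,0,-0.6,0,1,0,0,-0.6,0,1,0,0,0,0,1,0,0,0,0]';python3 - <<'E'
from h import *
s=robot.get_state();print(s["tool_pos"],s["tcp_rot"],robot.tip_extent);snap("wrist","a1");cells("a1",[(394,307)]);cells("a1",[(391,185)])
E
```

```text
t: 14.0
tool_pos: [391.7, 309.3, 198.3]
tcp_rot: [-3.141, -0.001, 0.048]
force: [-0.2, 0.8, -0.4]
grip_width: 85.1
gripper_force: 0.0
t: 14.4
tool_pos: [393.7, 309.2, 138.5]
tcp_rot: [3.141, 0.001, 0.049]
force: [0.5, 0.6, 0.6]
grip_width: 85.5
gripper_force: 0.0
[393.65225689 309.21025975 138.45685447] [3.14081811e+00 1.11792367e-03 4.86065197e-02] 19.0
cell [393.8 307.5] [90.1 33.7] ang nan viaRed nan z [28.2 34.7]
cell [390.8 185.3] [90.3 33.7] ang 21.8 viaRed 13.4 z [28.  34.7]h.py:48: RuntimeWarning: Mean of empty slice.
  r=W[m&red][:,:2].mean(0);v=r-c;k=np.degrees(np.arctan2(v[1],v[0]))
  ret = um.true_divide(
```

```bash
python3 -m creep '[1,0,-0.01,-0.8,0,1,0,0,-0.8,0,1,0,0,-0.5,0,1,0,0,-0.16,0,1,0,0,0,0]' 60;python3 -m creep '[-1,0,0,0,0,-1,0,0,0,0,-1,0,0,0,0,-1,0,0,0,0,-1,0,0,0,0]';python3 -m creep '[-1,0,0,0,0,-1,0,0,0,0]'
```

```text
t: 14.95
tool_pos: [395.1, 309.6, 25.3]
tcp_rot: [3.142, 0.0, 0.048]
force: [0.3, -0.2, 0.8]
grip_width: 85.5
gripper_force: 0.0
t: 15.45
tool_pos: [395.1, 310.1, 26.4]
tcp_rot: [-3.141, -0.002, 0.049]
force: [-1.0, -0.5, 8.4]
grip_width: 29.9
gripper_force: 58.6
t: 15.65
tool_pos: [395.1, 310.2, 26.4]
tcp_rot: [-3.141, -0.002, 0.049]
force: [-0.9, -0.6, 7.6]
grip_width: 30.2
gripper_force: 58.6
```

```bash
python3 -m creep '[-1,0,0,0.8,0,-1,0,0,0.8,0,-1,0.9,-0.1,0,-0.038,-1,0.9,-0.1,0,0,-1,0.9,-0.1,0,0]';python3 -m creep '[-1,0.9,-0.1,0,0,-1,0.9,-0.1,0,0,-1,0.4,0,0,0,-1,0,0,0,0,-1,0,0,0,0]';python3 - <<'E'
from h import *
s=robot.get_state();print(s["tool_pos"],s["tcp_rot"]);snap("wrist","b1")
E
```

```text
t: 16.15
tool_pos: [530.7, 294.8, 106.3]
tcp_rot: [-3.141, -0.001, -0.07]
force: [-0.6, 0.7, -1.5]
grip_width: 30.2
gripper_force: 60.5
t: 16.65
tool_pos: [638.5, 284.3, 104.3]
tcp_rot: [3.141, 0.002, -0.071]
force: [-0.4, -0.4, -2.0]
grip_width: 29.8
gripper_force: 60.5
[638.48471478 284.33086407 104.33977977] [ 3.14090315e+00  2.30092360e-03 -7.08602833e-02]
```

View pics/b1.png

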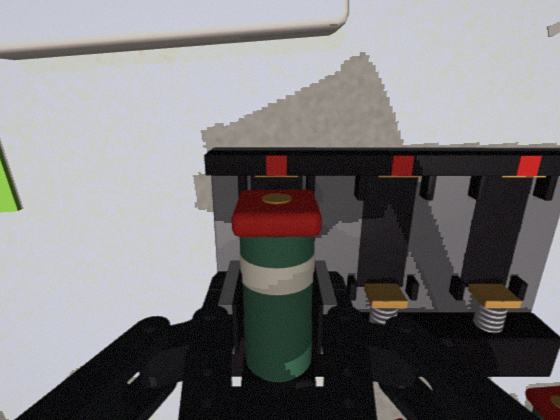

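```bash
cat >> h.py <<'E'
A=np.radians(-4.1);XD=np.array([np.cos(A),np.sin(A)]);YD=np.array([-np.sin(A),np.cos(A)])
def bay(fn,mid):
    """dock coords relative to seated mid (bay est in wrist frame): marks and held cell's red cap"""
    im=load(fn);W=cloud(im);C=im["pixels"].astype(int)
    red=(C[...,0]>90)&(C[...,1]<75)&(C[...,2]<75)
    D=W[...,:2]-np.array(mid);dx=D@XD;dy=D@YD;z=W[...,2]
    n,l,st,ce=cv2.connectedComponentsWithStats((red&(abs(dx-20)<90)&(abs(dy)<200)).astype(np.uint8))
    for i in range(1,n):
        m=l==i
        if st[i,4]<40: continue
        if np.median(z[m])<33 and st[i,4]<900: print("mark",ce[i].round(),np.median(dx[m]).round(1),((dy[m].max()+dy[m].min())/2).round(1),np.median(z[m]).round(1))
        else:
            zt=np.percentile(z[m],97);t=m&(z>zt-4)
            f=dx[m&(z<zt-8)]
            print("cap",ce[i].round(),"face x",np.percentile(dx[m],97).round(1),np.median(f).round(1) if len(f) else None,"lat",np.percentile(dy[t],[1,99]).round(1),"mid",np.percentile(dy[t],[1,99]).mean().round(1),"ztop",zt.round(1),"zmin",z[m].min().round(1))
            p=t&(dx>np.percentile(dx[t],3)) 
            c=cv2.minAreaRect(np.c_[dx[t],dy[t]].astype(np.float32));print("  caprect",c)
E
python3 - <<'E'
from h import *
bay("b1",(629.6,285.7))
E
```

```text
mark [276. 165.] 51.7 0.0 29.2
mark [402. 165.] 51.5 -75.1 29.2
mark [528. 165.] 51.6 -150.1 29.2
cap [276. 224.] face x 51.5 1.1 lat [-16.1  15.5] mid -0.3 ztop 113.0 zmin 12.2
  caprect ((47.10334396362305, -0.32893943786621094), (9.758110046386719, 32.675262451171875), 1.8628015518188477)
```

```bash
python3 -m creep '[-1,0.1,-0.002,0,0,-1,0,0,-0.35,0,-1,0,0,-0.3,0,-1,0,0,0,0,-1,0,0,0,0]';python3 - <<'E'
from h import *
s=robot.get_state();print(s["tool_pos"],s["tcp_rot"]);snap("wrist","b2");bay("b2",(629.6,285.7))
E
```

```text
t: 17.2
tool_pos: [643.4, 284.6, 71.9]
tcp_rot: [3.141, 0.002, -0.07]
force: [-0.4, 0.5, -0.8]
grip_width: 30.2
gripper_force: 60.5
[643.42792951 284.62655046  71.8544068 ] [ 3.14079805e+00  1.86743708e-03 -6.98117898e-02]
mark [277. 183.] 54.4 0.1 29.2
mark [424. 189.] 51.5 -75.0 29.2
cap [277. 224.] face x 56.4 None lat [-15.4  16.1] mid 0.3 ztop 80.6 zmin 76.8
  caprect ((52.009700775146484, 0.4192161560058594), (9.654829978942871, 32.713626861572266), 1.3162721395492554)
```

```bash
python3 -m creep '[-1,0,-0.008,-0.2,0,-1,0,0,-0.1,0,-1,0,0,0,0,-1,0,0,0,0]';python3 - <<'E'
from h import *
s=robot.get_state();print(s["tool_pos"],s["force"]);snap("wrist","b3");bay("b3",(629.6,285.7))
E
```

```text
t: 17.65
tool_pos: [644.3, 284.1, 57.2]
tcp_rot: [3.141, 0.001, -0.07]
force: [-0.2, 0.0, -2.1]
grip_width: 29.8
gripper_force: 60.5
[644.31589903 284.10517508  57.21017348] [-0.23141856  0.04317307 -2.0908986 ]
mark [276. 188.] 57.1 -0.1 29.1
mark [436. 200.] 51.4 -74.8 29.1
cap [276. 224.] face x 57.3 None lat [-15.8  15.7] mid -0.1 ztop 65.9 zmin 62.3
  caprect ((52.86882400512695, -0.06820106506347656), (9.688301086425781, 32.972511291503906), 0.6421689391136169)
```

```bash
python3 -m creep '[-1,-0.08,0.006,0,0,-1,-0.1,0.007,0,0,-1,-0.12,0.008,0,0,-1,0,0,0,0,-1,0,0,0,0]';python3 - <<'E'
from h import *
s=robot.get_state();print(s["tool_pos"],s["force"]);snap("wrist","b4");bay("b4",(629.6,285.7))
E
```

```text
t: 18.2
tool_pos: [632.2, 285.3, 58.7]
tcp_rot: [-3.141, -0.007, -0.07]
force: [6.0, -1.4, -3.5]
grip_width: 30.0
gripper_force: 60.4
[632.20181128 285.30496505  58.71994899] [ 5.96527684 -1.35088302 -3.49750834]
mark [277. 173.] 51.6 0.1 29.2
mark [440. 174.] 51.7 -75.3 29.2
cap [276. 225.] face x 45.1 None lat [-15.6  16.1] mid 0.3 ztop 68.2 zmin 64.2
  caprect ((40.8290901184082, 0.37963104248046875), (9.648433685302734, 32.85883712768555), 0.38288363814353943)
```

```bash
python3 -m creep '[-1,-0.09,0.004,-0.02,0,-1,0,0,0,0,-1,0,0,0,0]';python3 - <<'E'
from h import *
s=robot.get_state();print(s["tool_pos"],s["force"]);snap("wrist","b5");bay("b5",(629.6,285.7))
E
```

```text
t: 18.55
tool_pos: [629.1, 285.5, 58.5]
tcp_rot: [-3.14, -0.009, -0.07]
force: [7.3, -2.8, 0.1]
grip_width: 30.1
gripper_force: 60.5
[629.14927699 285.53033049  58.52054763] [ 7.33543624 -2.80507584  0.1389905 ]
mark [277. 167.] 51.5 0.1 29.2
mark [441. 167.] 51.7 -75.2 29.2
cap [276. 224.] face x 42.1 11.5 lat [-15.6  16.2] mid 0.3 ztop 67.8 zmin 12.9
  caprect ((37.553245544433594, 0.43193626403808594), (10.282310485839844, 32.89146423339844), 1.1064598560333252)
```

```bash
python3 -m creep '[-1,-0.02,-0.005,-0.06,0,-1,0,0,-0.1,0,-1,0,0,-0.1,0,-1,0,0,0,0]';python3 - <<'E'
from h import *
s=robot.get_state();print(s["tool_pos"],s["force"]);snap("wrist","b6");bay("b6",(629.6,285.7))
E
```

```text
t: 19.0
tool_pos: [628.5, 286.2, 45.4]
tcp_rot: [-3.138, -0.01, -0.071]
force: [8.3, -0.2, 0.1]
grip_width: 29.8
gripper_force: 60.6
[628.54718391 286.19587019  45.43057587] [ 8.2794281  -0.23817742  0.13941784]
mark [279. 172.] 51.5 -0.0 29.2
mark [456. 172.] 51.6 -75.3 29.2
cap [276. 224.] face x 41.6 None lat [-15.1  16.8] mid 0.9 ztop 54.5 zmin 49.4
  caprect ((37.253177642822266, 0.9582405090332031), (9.786023139953613, 32.96025466918945), 0.9496279358863831)
```

```bash
python3 -m creep '[-1,0,-0.014,-0.06,0,-1,0,0,-0.06,0,-1,0,0,-0.04,0,-1,0,0,0,0]';python3 - <<'E'
from h import *
s=robot.get_state();print(s["tool_pos"],s["force"]);snap("wrist","b7");bay("b7",(629.6,285.7))
E
```

```text
t: 19.45
tool_pos: [628.9, 285.6, 38.5]
tcp_rot: [-3.138, -0.011, -0.07]
force: [7.9, -0.5, 2.6]
grip_width: 29.8
gripper_force: 60.8
[628.90825456 285.59002969  38.46569561] [ 7.89886736 -0.53733248  2.59267552]
mark [277. 177.] 51.6 0.1 29.2
cap [463. 177.] face x 57.3 None lat [-81.2 -68.9] mid -75.1 ztop 30.3 zmin 26.6
  caprect ((51.167537689208984, -75.39559936523438), (12.923684120178223, 13.773260116577148), 0.10889583081007004)
cap [276. 223.] face x 42.2 20.3 lat [-15.7  16.2] mid 0.3 ztop 47.3 zmin 12.1
  caprect ((37.72230529785156, 0.4175605773925781), (10.351222038269043, 33.00434494018555), 1.4091089963912964)
```

```bash
python3 -m creep '[-1,0.02,0,-0.016,0,-1,0,0,0,0,-0.2,0,0,0,0,0.1,0,0,0,0,0.1,0,0,0,0]';python3 -m creep '[0.1,0,0,0.5,0,0.1,0,0,0.8,0,0.1,0,0,0.8,0,0.1,0,0,0.5,0,1,0,0,0,0]';python3 - <<'E'
from h import *
s=robot.get_state();print(s["tool_pos"],s["force"]);snap("wrist","b8");bay("b8",(629.6,285.7));cells("b8",[(629.6,285.7)],35)
cells("b8",[(391,185)])
E
```

```text
t: 20.0
tool_pos: [623.6, 284.4, 34.3]
tcp_rot: [3.141, 0.002, -0.07]
force: [-0.5, 0.9, -0.9]
grip_width: 46.9
gripper_force: 0.0
t: 20.5
tool_pos: [626.9, 285.6, 169.4]
tcp_rot: [-3.138, -0.007, -0.07]
force: [0.6, 0.4, -0.8]
grip_width: 60.2
gripper_force: 0.0
[626.94029715 285.61849164 169.35645747] [ 0.62072488  0.36540366 -0.84208817]
mark [278. 133.] 51.8 0.1 29.1
mark [376. 133.] 51.4 -75.1 29.2
mark [474. 134.] 51.5 -150.1 29.1
cap [278. 152.] face x 44.5 None lat [-16.3  15.7] mid -0.3 ztop 47.7 zmin 43.7
  caprect ((40.090553283691406, -0.25197601318359375), (9.08868408203125, 32.3007698059082), 0.40691834688186646)
cell [627.1 285.2] [33.8 96.8] ang -3.9 viaRed -7.8 z [36.9 45.8]
cell [386.5 173.1] [19.5  7.7] ang nan viaRed nan z [27.8 32. ]h.py:48: RuntimeWarning: Mean of empty slice.
  r=W[m&red][:,:2].mean(0);v=r-c;k=np.degrees(np.arctan2(v[1],v[0]))
  ret = um.true_divide(
```

```bash
python3 -m creep '[1,-0.78,-0.33,0,0.036,1,-0.78,-0.33,0,0.036,1,-0.78,-0.33,0,0.036,1,-0.78,-0.33,0,0.036,1,-0.78,-0.33,0,0]';python3 -m creep '[1,-0.78,-0.33,-0.3,0,1,0,0,0,0,1,0,0,0,0]';python3 - <<'E'
from h import *
s=robot.get_state();print(s["tool_pos"],s["tcp_rot"]);snap("wrist","a2");cells("a2",[(391,185)])
im=load("b8");W=cloud(im);D=W[...,:2]-np.array((629.6,285.7));dx=D@XD;dy=D@YD
for x in(-40,-20,0,20,40):
    m=(abs(dx-x)<4)&(abs(dy)<8)&(W[...,2]>30);print(x,np.median(W[m][:,2]))
E
```

```text
t: 21.05
tool_pos: [426.4, 200.8, 162.7]
tcp_rot: [-3.141, 0.005, 0.385]
force: [0.5, 0.6, 0.4]
grip_width: 85.6
gripper_force: 0.0
t: 21.35
tool_pos: [387.7, 184.5, 148.0]
tcp_rot: [-3.141, 0.005, 0.382]
force: [1.2, 0.9, 0.4]
grip_width: 85.2
gripper_force: 0.0
[387.69048892 184.45030433 147.98431751] [-3.14129226  0.00540556  0.38205308]
cell [390.9 184.7] [89.7 33.3] ang nan viaRed nan z [28.1 34.7]
-40 46.151834230937766
-20 44.65236730562563
0 44.75688300866166
20 44.969103157766
40 46.24863304319459h.py:48: RuntimeWarning: Mean of empty slice.
  r=W[m&red][:,:2].mean(0);v=r-c;k=np.degrees(np.arctan2(v[1],v[0]))
  ret = um.true_divide(
```

```bash
python3 -m creep '[1,0.07,0.02,-0.8,0,1,0,0,-0.8,0,1,0,0,-0.6,0,1,0,0,-0.24,0,1,0,0,0,0]' 60;python3 -m creep '[-1,0,0,0,0,-1,0,0,0,0,-1,0,0,0,0,-1,0,0,0,0,-1,0,0,0,0]';python3 -m creep '[-1,0,0,0,0,-1,0,0,0,0]'
```

```text
t: 21.9
tool_pos: [395.2, 186.8, 25.6]
tcp_rot: [-3.141, 0.003, 0.382]
force: [-0.2, 0.1, -0.4]
grip_width: 85.4
gripper_force: 0.0
t: 22.4
tool_pos: [395.3, 186.8, 28.9]
tcp_rot: [3.141, -0.003, 0.382]
force: [-1.0, -1.2, 5.3]
grip_width: 29.8
gripper_force: 58.9
t: 22.6
tool_pos: [395.3, 186.8, 28.9]
tcp_rot: [3.141, -0.003, 0.382]
force: [0.2, -0.5, 5.2]
grip_width: 29.6
gripper_force: 58.9
```

```bash
python3 -m creep '[-1,0,0,0.8,0,-1,0,0,0.8,0,-1,0.9,0.09,0,-0.036,-1,0.9,0.09,0,-0.036,-1,0.9,0.09,0,-0.036]';python3 -m creep '[-1,0.9,0.09,0,-0.036,-1,0.9,0.09,0,0,-1,0.4,0,0,0,-1,0,0,0,0,-1,0,0,0,0]';python3 - <<'E'
from h import *
s=robot.get_state();print(s["tool_pos"],s["tcp_rot"]);snap("wrist","c2");bay("c2",(624.2,211.1))
E
```

```text
t: 23.1
tool_pos: [530.9, 200.2, 109.5]
tcp_rot: [-3.141, -0.003, 0.038]
force: [-0.1, 0.6, -0.8]
grip_width: 29.9
gripper_force: 60.3
t: 23.6
tool_pos: [638.5, 208.7, 107.4]
tcp_rot: [3.141, 0.002, -0.071]
force: [-0.8, -0.2, -1.2]
grip_width: 29.8
gripper_force: 60.3
[638.45538462 208.70770846 107.35032461] [ 3.14112260e+00  1.93010717e-03 -7.07311039e-02]
mark [152. 172.] 51.9 75.1 29.0
mark [276. 173.] 51.6 -0.3 29.2
mark [399. 173.] 51.7 -75.4 29.1
cap [146. 199.] face x 44.6 31.0 lat [58.1 90. ] mid 74.1 ztop 47.4 zmin 12.9
  caprect ((39.80157470703125, 74.0505142211914), (10.465705871582031, 33.44013595581055), 0.4545292854309082)
cap [277. 229.] face x 53.8 0.7 lat [-17.2  14.8] mid -1.2 ztop 113.5 zmin 12.1
  caprect ((49.358829498291016, -1.1145133972167969), (9.897500038146973, 33.256492614746094), 0.3194613754749298)
```

```bash
python3 -m creep '[-1,0.055,0.014,0,0,-1,0,0,-0.4,0,-1,0,0,-0.3,0,-1,0,0,-0.23,0,-1,0,0,0,0]';python3 -m creep '[-1,0,0,0,0]';python3 - <<'E'
from h import *
s=robot.get_state();print(s["tool_pos"],s["force"]);snap("wrist","c3");bay("c3",(624.2,211.1))
E
```

```text
t: 24.15
tool_pos: [639.9, 209.3, 58.9]
tcp_rot: [3.14, 0.005, -0.07]
force: [-0.7, -0.3, -1.5]
grip_width: 29.9
gripper_force: 60.3
t: 24.25
tool_pos: [641.8, 209.7, 60.8]
tcp_rot: [3.141, 0.001, -0.07]
force: [0.5, -0.2, -2.0]
grip_width: 29.9
gripper_force: 60.3
[641.7859094  209.71799178  60.83757545] [ 0.45579738 -0.2176543  -1.972642  ]
mark [122. 202.] 51.7 75.3 29.2
mark [278. 193.] 56.8 -0.1 29.3
mark [433. 202.] 51.8 -75.5 29.2
cap [277. 229.] face x 57.1 None lat [-15.9  16.1] mid 0.1 ztop 66.9 zmin 61.7
  caprect ((52.651241302490234, 0.044219970703125), (33.14802932739258, 10.22695255279541), 89.71914672851562)
cap [112. 237.] face x 44.8 21.2 lat [58.  89.7] mid 73.8 ztop 47.4 zmin 11.9
  caprect ((39.8617057800293, 73.97169494628906), (10.83670425415039, 33.619441986083984), 0.9144023656845093)
```

```bash
python3 -m creep '[-1,-0.1,0.006,0,0,-1,-0.1,0.007,0,0,-1,-0.1,0.007,-0.02,0,-1,-0.08,0.005,0,0,-1,0,0,0,0]';python3 -m creep '[-1,0,0,0,0]';python3 - <<'E'
from h import *
s=robot.get_state();print(s["tool_pos"],s["force"]);snap("wrist","c4");bay("c4",(624.2,211.1))
E
```

```text
t: 24.8
tool_pos: [627.2, 211.1, 62.5]
tcp_rot: [-3.14, -0.01, -0.07]
force: [7.7, -2.5, -0.1]
grip_width: 29.7
gripper_force: 60.3
t: 24.9
tool_pos: [627.7, 211.1, 62.6]
tcp_rot: [-3.14, -0.01, -0.07]
force: [7.9, -1.1, -0.7]
grip_width: 30.0
gripper_force: 60.3
[627.66674582 211.12895503  62.55573304] [ 7.91885043 -1.10955852 -0.65228714]
mark [121. 173.] 51.5 74.9 29.2
mark [279. 173.] 51.8 -0.1 29.2
mark [437. 174.] 51.6 -77.0 29.2
cap [111. 206.] face x 44.8 None lat [57.8 89.7] mid 73.8 ztop 47.4 zmin 40.7
  caprect ((39.932579040527344, 73.91508483886719), (33.12395477294922, 10.492206573486328), 89.76781463623047)
cap [277. 229.] face x 43.0 8.9 lat [-15.9  16.5] mid 0.3 ztop 69.3 zmin 11.6
  caprect ((38.08185577392578, 0.272430419921875), (33.66942596435547, 10.849225044250488), 89.62808227539062)
```

```bash
python3 -m creep '[-1,-0.034,-0.005,-0.04,0,-1,0,0,-0.1,0,-1,0,0,-0.12,0,-1,0,0,0,0,-1,0,0,0,0]';python3 - <<'E'
from h import *
s=robot.get_state();print(s["tool_pos"],s["force"]);snap("wrist","c5");bay("c5",(624.2,211.1))
E
```

```text
t: 25.45
tool_pos: [626.6, 211.4, 49.6]
tcp_rot: [-3.139, -0.011, -0.07]
force: [7.7, 0.1, 0.0]
grip_width: 29.8
gripper_force: 60.4
[626.62670584 211.43390309  49.55787773] [7.71549634 0.126718   0.01800469]
mark [108. 177.] 51.5 75.0 29.2
mark [279. 178.] 51.5 -0.1 29.2
mark [451. 178.] 51.7 -75.4 29.2
cap [ 96. 214.] face x 44.8 None lat [57.8 89.8] mid 73.8 ztop 47.4 zmin 41.5
  caprect ((39.85307312011719, 73.95523071289062), (10.840993881225586, 34.14286804199219), 1.1820279359817505)
cap [277. 229.] face x 42.0 15.1 lat [-15.6  16.7] mid 0.5 ztop 56.1 zmin 11.0
  caprect ((37.4593620300293, 0.5233898162841797), (10.401267051696777, 33.74921417236328), 0.3938312828540802)
```

```bash
python3 -m creep '[-1,0,-0.012,-0.06,0,-1,0,0,-0.06,0,-1,0,0,-0.06,0,-1,0,0,0,0,-1,0,0,0,0]';python3 - <<'E'
from h import *
s=robot.get_state();print(s["tool_pos"],s["force"]);snap("wrist","c6");bay("c6",(624.2,211.1))
E
```

```text
t: 26.0
tool_pos: [627.0, 210.9, 41.1]
tcp_rot: [-3.139, -0.012, -0.07]
force: [8.6, 0.8, 0.9]
grip_width: 30.0
gripper_force: 60.6
[626.98958748 210.90347798  41.06195287] [8.63282234 0.77899616 0.91640678]
mark [ 97. 183.] 51.6 75.4 29.2
mark [278. 184.] 51.6 -0.2 29.2
mark [459. 184.] 51.7 -75.2 29.2
cap [ 84. 222.] face x 44.8 25.6 lat [57.9 89.7] mid 73.8 ztop 47.3 zmin 12.2
  caprect ((40.01811218261719, 74.1002197265625), (33.62651062011719, 10.578386306762695), 89.91800689697266)
cap [277. 228.] face x 42.4 19.4 lat [-15.9  16.2] mid 0.2 ztop 47.4 zmin 11.5
  caprect ((37.72175216674805, 0.18579864501953125), (10.445136070251465, 33.4736328125), 0.01800164021551609)
```

```bash
python3 -m creep '[-1,0.02,0,-0.01,0,-1,0,0,0,0,-0.2,0,0,0,0,0.1,0,0,0,0,0.1,0,0,0,0]';python3 -m creep '[0.1,0,0,0.5,0,0.1,0,0,0.8,0,0.1,0,0,0.8,0,0.1,0,0,0.5,0,0.1,0,0,0,0]';python3 - <<'E'
from h import *
s=robot.get_state();print(s["tool_pos"]);snap("wrist","c7");bay("c7",(624.2,211.1))
im=load("c7");W=cloud(im);D=W[...,:2]-np.array((624.2,211.1));dx=D@XD;dy=D@YD
for x in(-40,0,40):
    m=(abs(dx-x)<4)&(abs(dy)<8)&(W[...,2]>30);print(x,np.median(W[m][:,2]))
snap("side","sd3");cells("sd3",[(421,63)])
E
```

```text
t: 26.55
tool_pos: [621.1, 210.0, 37.4]
tcp_rot: [3.141, 0.002, -0.07]
force: [0.0, -1.0, 0.2]
grip_width: 46.9
gripper_force: 0.0
t: 27.05
tool_pos: [624.5, 210.9, 172.2]
tcp_rot: [-3.139, -0.007, -0.07]
force: [-0.1, -0.2, -0.4]
grip_width: 47.3
gripper_force: 0.0
[624.51423322 210.92395139 172.22001874]
mark [181. 137.] 51.5 75.0 29.2
mark [278. 137.] 51.5 -0.3 29.1
mark [375. 138.] 51.1 -75.8 29.1
cap [178. 155.] face x 44.6 35.9 lat [57.9 90. ] mid 74.0 ztop 47.5 zmin 12.4
  caprect ((40.172428131103516, 74.08221435546875), (9.234410285949707, 33.07445526123047), 0.016286490485072136)
cap [278. 155.] face x 44.2 None lat [-15.8  16. ] mid 0.1 ztop 47.5 zmin 43.6
  caprect ((40.01715087890625, 0.11366462707519531), (8.8215970993042, 32.0308837890625), 0.8649263381958008)
-40 46.000785392438445
0 44.60798790180556
40 46.238666602557615
cell [418.1  61. ] [90.8 32.5] ang 2.3 viaRed -8.3 z [27.7 35.9]
```

```bash
python3 -m creep '[1,-0.68,-0.49,0,0.035,1,-0.68,-0.49,0,0,1,-0.68,-0.49,0,0,1,-0.68,-0.49,0,0,1,-0.68,-0.49,-0.2,0]';python3 -m creep '[1,-0.68,-0.49,-0.3,0,1,0,0,0,0,1,0,0,0,0]';python3 - <<'E'
from h import *
s=robot.get_state();print(s["tool_pos"],s["tcp_rot"]);snap("wrist","a3");cells("a3",[(421,63)])
E
```

```text
t: 27.65
tool_pos: [450.1, 86.8, 156.5]
tcp_rot: [3.141, 0.002, 0.04]
force: [0.8, -0.3, -0.3]
grip_width: 85.3
gripper_force: 0.0
t: 27.95
tool_pos: [415.5, 62.6, 141.0]
tcp_rot: [-3.141, 0.005, 0.038]
force: [1.4, 0.1, -0.0]
grip_width: 85.4
gripper_force: 0.0
[415.53094095  62.61100752 141.00912355] [-3.14148283  0.00518916  0.03823957]
cell [420.6  62.7] [89.6 33.8] ang nan viaRed nan z [28.2 34.7]h.py:48: RuntimeWarning: Mean of empty slice.
  r=W[m&red][:,:2].mean(0);v=r-c;k=np.degrees(np.arctan2(v[1],v[0]))
  ret = um.true_divide(
```

```bash
python3 -m creep '[1,0.05,0.024,-0.8,0,1,0,0,-0.8,0,1,0,0,-0.5,0,1,0,0,-0.2,0,1,0,0,0,0]' 60;python3 -m creep '[-1,0,0,0,0,-1,0,0,0,0,-1,0,0,0,0,-1,0,0,0,0,-1,0,0,0,0]';python3 -m creep '[-1,0,0,0,0,-1,0,0,0,0]'
```

```text
t: 28.5
tool_pos: [421.3, 64.7, 26.4]
tcp_rot: [-3.142, 0.003, 0.04]
force: [-0.9, 0.4, 0.0]
grip_width: 85.3
gripper_force: 0.0
t: 29.0
tool_pos: [421.8, 64.4, 29.0]
tcp_rot: [-3.142, -0.003, 0.04]
force: [-1.3, -0.2, 7.8]
grip_width: 30.1
gripper_force: 58.7
t: 29.2
tool_pos: [421.8, 64.4, 29.0]
tcp_rot: [-3.142, -0.003, 0.04]
force: [-0.2, 0.1, 8.4]
grip_width: 30.1
gripper_force: 58.7
```

```bash
python3 -m creep '[-1,0,0,0.8,0,-1,0,0,0.8,0,-1,0.84,0.28,0,-0.0355,-1,0.84,0.28,0,0,-1,0.84,0.28,0,0]';python3 -m creep '[-1,0.84,0.28,0,0,-1,0.84,0.28,0,0,-1,0,0,0,0,-1,0,0,0,0]';python3 - <<'E'
from h import *
s=robot.get_state();print(s["tool_pos"],s["tcp_rot"]);snap("wrist","e1");bay("e1",(618.8,136.3))
E
```

```text
t: 29.7
tool_pos: [548.4, 106.7, 109.4]
tcp_rot: [-3.141, -0.003, -0.072]
force: [1.1, -0.6, -2.2]
grip_width: 30.2
gripper_force: 60.9
t: 30.1
tool_pos: [631.3, 134.5, 107.3]
tcp_rot: [3.141, 0.001, -0.072]
force: [-0.9, -0.2, -2.0]
grip_width: 29.8
gripper_force: 60.7
[631.30657345 134.50892341 107.34367453] [ 3.14141588e+00  6.36536455e-04 -7.15209450e-02]
mark [ 28. 170.] 51.6 149.7 29.1
mark [152. 170.] 51.7 74.9 29.1
mark [276. 170.] 51.5 -0.4 29.1
cap [ 22. 196.] face x 44.6 None lat [132.6 157.5] mid 145.0 ztop 47.3 zmin 43.0
  caprect ((39.92741775512695, 145.26072692871094), (10.067131042480469, 26.393701553344727), 0.46386611461639404)
cap [146. 196.] face x 44.7 27.1 lat [58.4 90.2] mid 74.3 ztop 47.3 zmin 11.5
  caprect ((40.056549072265625, 74.53773498535156), (9.951639175415039, 33.05930709838867), 0.30032211542129517)
cap [277. 221.] face x 55.1 None lat [-16.5  14.8] mid -0.9 ztop 113.4 zmin 109.5
  caprect ((50.86109161376953, -0.9276371002197266), (9.410905838012695, 32.50674819946289), 0.6386304497718811)
```

Lateral needs +0.5 and x +1.4, then down 47.

```bash
python3 -m creep '[-1,0.03,0.01,0,0,-1,0,0,-0.4,0,-1,0,0,-0.3,0,-1,0,0,-0.22,0,-1,0,0,0,0]';python3 -m creep '[-1,0,0,0,0]';python3 - <<'E'
from h import *
s=robot.get_state();print(s["tool_pos"],s["force"]);snap("wrist","e2");bay("e2",(618.8,136.3))
E
```

```text
t: 30.65
tool_pos: [630.3, 134.3, 60.2]
tcp_rot: [3.141, 0.004, -0.072]
force: [-0.9, 0.6, -1.7]
grip_width: 30.1
gripper_force: 60.7
t: 30.75
tool_pos: [632.2, 134.6, 61.9]
tcp_rot: [3.142, 0.0, -0.072]
force: [0.6, 0.1, -1.3]
grip_width: 29.9
gripper_force: 60.7
[632.1764968  134.64149146  61.94841567] [ 0.62318568  0.07808974 -1.2551559 ]
mark [120. 193.] 51.8 74.9 29.2
mark [276. 184.] 56.1 -0.1 29.2
cap [277. 221.] face x 56.0 None lat [-16.4  15. ] mid -0.7 ztop 68.0 zmin 64.1
  caprect ((51.75141525268555, -0.5753364562988281), (9.477889060974121, 32.81800842285156), 0.8918620347976685)
cap [109. 228.] face x 44.6 26.1 lat [58.4 90.3] mid 74.4 ztop 47.3 zmin 12.0
  caprect ((40.15419006347656, 74.51482391357422), (33.49224853515625, 9.987014770507812), 89.65735626220703)
```

```bash
python3 -m creep '[-1,-0.08,0.014,-0.04,0,-1,-0.1,0.007,0,0,-1,-0.1,0.007,-0.01,0,-1,-0.11,0.007,0,0,-1,0,0,0,0]';python3 -m creep '[-1,0,0,0,0]';python3 - <<'E'
from h import *
s=robot.get_state();print(s["tool_pos"],s["force"]);snap("wrist","e3");bay("e3",(618.8,136.3))
E
```

```text
t: 31.3
tool_pos: [617.2, 136.7, 61.3]
tcp_rot: [-3.141, -0.01, -0.071]
force: [8.7, -1.6, -1.4]
grip_width: 29.7
gripper_force: 60.7
t: 31.4
tool_pos: [617.9, 136.6, 61.4]
tcp_rot: [-3.14, -0.011, -0.071]
force: [7.7, -0.5, -1.4]
grip_width: 29.5
gripper_force: 60.7
[617.87242704 136.59811215  61.35972073] [ 7.73774696 -0.46813638 -1.37753851]
mark [118. 164.] 51.7 75.1 29.1
mark [278. 165.] 51.3 -0.3 29.2
cap [106. 198.] face x 44.5 24.0 lat [58.4 90.2] mid 74.3 ztop 47.4 zmin 11.3
  caprect ((39.766502380371094, 74.55812072753906), (10.311985969543457, 33.36328125), 0.407886266708374)
cap [277. 222.] face x 41.5 12.3 lat [-15.6  16.1] mid 0.3 ztop 68.2 zmin 13.0
  caprect ((37.32689666748047, 0.19364356994628906), (9.630914688110352, 33.115352630615234), 0.023923346772789955)
```

Face at 41.5–42, clear of the wall. Lowering.

```bash
python3 -m creep '[-1,-0.008,-0.008,-0.06,0,-1,0,0,-0.1,0,-1,0,0,-0.08,0,-1,0,0,0,0,-1,0,0,0,0]';python3 - <<'E'
from h import *
s=robot.get_state();print(s["tool_pos"],s["force"]);snap("wrist","e4");bay("e4",(618.8,136.3))
E
```

```text
t: 31.95
tool_pos: [618.0, 136.6, 49.6]
tcp_rot: [-3.14, -0.012, -0.072]
force: [8.5, -0.2, 0.4]
grip_width: 29.8
gripper_force: 60.9
[618.03627641 136.60462007  49.57585754] [ 8.4836392  -0.22726946  0.36260732]
mark [106. 170.] 51.8 75.2 29.2
mark [278. 171.] 51.5 -0.2 29.2
cap [ 92. 207.] face x 44.5 28.4 lat [58.4 90.3] mid 74.3 ztop 47.4 zmin 11.7
  caprect ((40.02678680419922, 74.575927734375), (33.70566177368164, 9.970901489257812), 89.45702362060547)
cap [278. 221.] face x 41.8 17.3 lat [-15.6  16.1] mid 0.3 ztop 56.0 zmin 12.1
  caprect ((37.52565383911133, 0.3163013458251953), (9.454068183898926, 32.87911605834961), 0.13799980282783508)
```

```bash
python3 -m creep '[-1,0,-0.008,-0.06,0,-1,0,0,-0.06,0,-1,0,0,-0.06,0,-1,0,0,0,0,-1,0,0,0,0]';python3 - <<'E'
from h import *
s=robot.get_state();print(s["tool_pos"],s["force"]);snap("wrist","e5");bay("e5",(618.8,136.3))
E
python3 -m creep '[-1,0.02,0,-0.01,0,-1,0,0,0,0,-0.2,0,0,0,0,0.1,0,0,0,0,0.1,0,0,0,0]';python3 -m creep '[0.1,0,0,0.5,0,0.1,0,0,0.8,0,0.1,0,0,0.8,0,0.1,0,0,0.8,0,0.1,0,0,0,0]';python3 - <<'E'
from h import *
s=robot.get_state();print(s["tool_pos"]);snap("wrist","e6");bay("e6",(618.8,136.3))
im=load("e6");W=cloud(im)
for b in((629.6,285.7),(624.2,211.1),(618.8,136.3)):
    D=W[...,:2]-np.array(b);dx=D@XD;dy=D@YD
    print([np.median(W[(abs(dx-x)<4)&(abs(dy)<8)&(W[...,2]>30)][:,2]).round(1) for x in(-40,0,40)])
E
```

```text
t: 32.5
tool_pos: [618.4, 136.3, 41.1]
tcp_rot: [-3.139, -0.012, -0.072]
force: [8.9, 0.5, 2.3]
grip_width: 29.7
gripper_force: 61.3
[618.37967761 136.26234026  41.13876802] [8.87710877 0.48161992 2.31256542]
mark [ 95. 176.] 51.7 75.1 29.2
mark [278. 176.] 51.6 -0.2 29.2
cap [ 80. 215.] face x 44.6 28.4 lat [58.3 90.3] mid 74.3 ztop 47.3 zmin 12.6
  caprect ((39.96266174316406, 74.24683380126953), (10.185356140136719, 33.885555267333984), 0.9680384397506714)
cap [277. 221.] face x 42.4 None lat [-15.9  15.8] mid -0.0 ztop 47.4 zmin 42.6
  caprect ((38.01428985595703, 0.037487030029296875), (9.629596710205078, 33.00693130493164), 0.1513923704624176)
t: 33.05
tool_pos: [612.1, 135.7, 37.4]
tcp_rot: [3.141, 0.002, -0.072]
force: [-0.3, -0.7, -0.4]
grip_width: 46.9
gripper_force: 0.0
t: 33.55
tool_pos: [616.8, 136.5, 188.8]
tcp_rot: [-3.139, -0.01, -0.072]
force: [1.7, 0.1, 0.1]
grip_width: 47.2
gripper_force: 0.0
[616.75174859 136.46937669 188.76360959]
mark [ 95. 132.] 51.5 149.9 29.2
mark [186. 132.] 51.5 75.1 29.2
mark [278. 132.] 51.6 -0.2 29.2
cap [ 88. 149.] face x 44.7 35.6 lat [133.1 164.5] mid 148.8 ztop 47.6 zmin 11.3
  caprect ((40.02292251586914, 148.6747589111328), (33.014976501464844, 9.725881576538086), 89.89130401611328)
cap [183. 149.] face x 44.7 33.1 lat [58.4 90.4] mid 74.4 ztop 47.3 zmin 11.9
  caprect ((40.1388053894043, 74.65103912353516), (33.36150360107422, 9.828081130981445), 89.67894744873047)
cap [278. 149.] face x 44.2 None lat [-15.9  15.5] mid -0.2 ztop 47.6 zmin 43.6
  caprect ((39.90717315673828, -0.21513843536376953), (31.588651657104492, 9.061908721923828), 89.94631958007812)
[np.float64(46.2), np.float64(44.7), np.float64(46.2)]
[np.float64(46.1), np.float64(44.7), np.float64(46.1)]
[np.float64(46.2), np.float64(44.7), np.float64(46.4)]
```

```bash
python3 -m creep '[0.1,0,0,0.8,0.0463,0.1,0,0,0.8,0.0463,1,0.064,-0.83,0,0.0463,1,0.064,-0.83,0,0.0463,1,0.064,-0.83,0,0.0463]';python3 -m creep '[1,0.07,-0.83,0,0.0463,1,0.07,-0.83,0,0.0463,1,0.07,-0.83,0,0.0463,1,0.07,-0.83,0,0.0463,1,0.07,-0.83,0,0.0463]';python3 -m creep '[1,0.07,-0.83,0,0.0463,1,0,0,0,0,1,0,0,0,0]';python3 - <<'E'
from h import *
s=robot.get_state();print(s["tool_pos"],s["tcp_rot"]);im=snap("wrist","l1");snap("scene","sc4");snap("side","sd4")
for n in("l1","sc4","sd4"):
    W=cloud(load(n));m=(W[...,2]>208)&(W[...,2]<222)&(abs(W[...,1]+244)<50)&(abs(W[...,0]-651)<25)
    if m.sum()>20: print(n,m.sum(),cv2.minAreaRect(W[m][:,:2].astype(np.float32)))
E
```

```text
t: 34.1
tool_pos: [621.9, 10.6, 261.0]
tcp_rot: [-3.139, 0.003, 0.663]
force: [0.4, 0.6, -0.2]
grip_width: 85.3
gripper_force: 0.0
t: 34.6
tool_pos: [639.3, -197.3, 260.2]
tcp_rot: [-3.137, -0.001, 1.389]
force: [1.4, 0.6, 0.4]
grip_width: 86.1
gripper_force: 0.0
t: 34.9
tool_pos: [642.9, -238.2, 260.1]
tcp_rot: [-3.137, -0.002, 1.525]
force: [0.2, 1.3, -0.3]
grip_width: 85.2
gripper_force: 0.0
[ 642.91054537 -238.18208761  260.08014029] [-3.13723268e+00 -2.39318523e-03  1.52460553e+00]
l1 3225 ((652.3060913085938, -241.38636779785156), (70.07594299316406, 16.04678726196289), 87.58111572265625)
sc4 108 ((650.7328491210938, -242.5670928955078), (69.42643737792969, 20.543689727783203), 88.70932006835938)
sd4 123 ((648.9639282226562, -245.2937774658203), (66.59599304199219, 18.756505966186523), 86.27867126464844)
```

```bash
python3 -m creep '[1,0.16,-0.08,-0.2,0,1,0,0,-0.5,0,1,0,0,-0.5,0,1,0,0,0,0]' 40
python3 - <<'E'
import cv2,numpy as np
a=cv2.imread("pics/sc4.png");b=cv2.imread("pics/sd4.png")[150:390,160:480]
cv2.imwrite("pics/v2.png",np.hstack([cv2.resize(a[120:330,120:400],(400,300)),cv2.resize(b,(400,300))]))
E
```

```text
t: 35.45
tool_pos: [650.1, -239.5, 198.0]
tcp_rot: [-3.134, -0.003, 1.529]
force: [-0.8, -0.9, -0.4]
grip_width: 85.3
gripper_force: 0.0
```

View pics/v2.png

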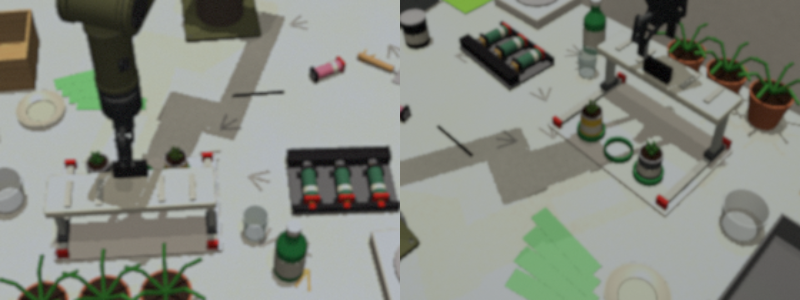

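```bash
python3 - <<'E'
from h import *
for n in("l1","sd4"):
    W=cloud(load(n))
    for c in((547.7,-152.2),(541,-322)):
        P=W[(np.hypot(W[...,0]-c[0],W[...,1]-c[1])<27)&(W[...,2]>40)];r=np.hypot(P[:,0]-c[0],P[:,1]-c[1]);q=P[r>22]
        print(n,c,len(q),np.percentile(q[:,2],[50,90,97]).round(1))
E
python3 -m creep '[-1,0,0,0,0,-1,0,0,0,0,-1,0,0,0,0,-1,0,0,0,0,-1,0,0,0,0]' 50;python3 -m creep '[-1,-0.2,0.01,0,0,-1,-0.4,0.017,0,0,-1,-0.5,0.021,0,0,-1,-0.5,0.021,0,0,-1,-0.5,0.021,0,0]'
```

```text
l1 (547.7, -152.2) 1435 [80.1 81.5 81.9]
l1 (541, -322) 1150 [73.  81.2 81.8]
sd4 (547.7, -152.2) 206 [ 80.4 665.8 672.3]
sd4 (541, -322) 166 [72.2 82.  83. ]
t: 35.95
tool_pos: [650.7, -241.9, 204.1]
tcp_rot: [-3.139, 0.001, 1.528]
force: [2.1, -0.9, 0.3]
grip_width: 15.2
gripper_force: 51.3
t: 36.45
tool_pos: [547.6, -237.6, 204.0]
tcp_rot: [3.137, 0.001, 1.528]
force: [2.5, -0.8, 3.6]
grip_width: 15.8
gripper_force: 51.9
```

Tin rims are at z≈81, so both are on the well bottoms. About 37 mm remains to the front stop.

```bash
python3 -m creep '[-1,-0.3,0.012,0,0,-1,-0.2,0.008,0,0,-1,-0.1,0.004,0,0,-1,-0.1,0.004,0,0]';python3 -m creep '[-1,-0.06,0.002,0,0,-1,0,0,0,0]'
```

```text
t: 36.85
tool_pos: [513.2, -236.1, 204.0]
tcp_rot: [3.138, 0.001, 1.528]
force: [3.4, 0.6, 6.4]
grip_width: 15.0
gripper_force: 52.3
t: 37.05
tool_pos: [510.9, -236.0, 204.0]
tcp_rot: [3.137, 0.001, 1.528]
force: [2.8, 0.0, 7.3]
grip_width: 15.3
gripper_force: 52.4
```

```bash
python3 -m creep '[-1,-0.06,0.002,0,0,-1,0,0,0,0]';python3 -m creep '[-1,-0.06,0.002,0,0,-1,0,0,0,0]'
```

```text
t: 37.25
tool_pos: [510.9, -236.1, 204.0]
tcp_rot: [3.132, 0.001, 1.528]
force: [10.1, 0.9, 1.3]
grip_width: 15.5
gripper_force: 51.8
t: 37.45
tool_pos: [510.8, -236.1, 204.0]
tcp_rot: [3.127, 0.001, 1.528]
force: [17.9, 1.0, -2.8]
grip_width: 15.1
gripper_force: 52.1
```

```bash
python3 -m creep '[0.2,0,0,0,0,0.2,0,0,0,0,0.2,0,0,0.4,0,0.2,0,0,0.9,0,0.2,0,0,0.8,0]';python3 -m creep '[0.2,-0.4,0.9,0,0,0.2,-0.4,0.9,0,0,0.2,-0.4,0.9,0,0,0.2,0,0,0,0,0.2,0,0,0,0]';python3 - <<'E'
from h import *
snap("wrist","f1");snap("scene","sc5");snap("side","sd5")
for n in("f1","sc5","sd5"):
    W=cloud(load(n));m=(W[...,2]>208)&(W[...,2]<222)&(abs(W[...,1]+236)<50)&(abs(W[...,0]-511)<25)
    if m.sum()>20: print(n,m.sum(),cv2.minAreaRect(W[m][:,:2].astype(np.float32)))
    P=W[(abs(W[...,2]-172)<6)&(abs(W[...,1]+240)<170)&(abs(W[...,0]-545)<120)]
    if len(P)>200:print(cv2.minAreaRect(P[:,:2].astype(np.float32)))
a=cv2.imread("pics/sc5.png");b=cv2.imread("pics/sd5.png")[150:390,160:480]
cv2.imwrite("pics/v3.png",np.hstack([cv2.resize(a[120:330,120:400],(400,300)),cv2.resize(b,(400,300))]))
E
```

```text
t: 37.95
tool_pos: [501.9, -235.1, 307.8]
tcp_rot: [-3.138, -0.001, 1.528]
force: [-0.3, -0.2, -0.9]
grip_width: 50.9
gripper_force: 0.0
t: 38.45
tool_pos: [442.1, -99.7, 307.6]
tcp_rot: [-3.141, 0.001, 1.53]
force: [-0.1, 0.1, 0.5]
grip_width: 51.3
gripper_force: 0.0
((545.3005981445312, -206.9859619140625), (270.3819580078125, 89.49916076660156), 87.69548797607422)
sc5 133 ((508.6390686035156, -236.8817138671875), (69.35442352294922, 23.229393005371094), 82.14188385009766)
((541.7193603515625, -237.9820556640625), (330.0364990234375, 96.72175598144531), 87.43172454833984)
sd5 157 ((510.35015869140625, -238.21766662597656), (69.67520141601562, 18.63037872314453), 86.53490447998047)
((541.3045654296875, -237.864501953125), (331.9684753417969, 93.68782806396484), 87.56645202636719)
```

View pics/v3.png

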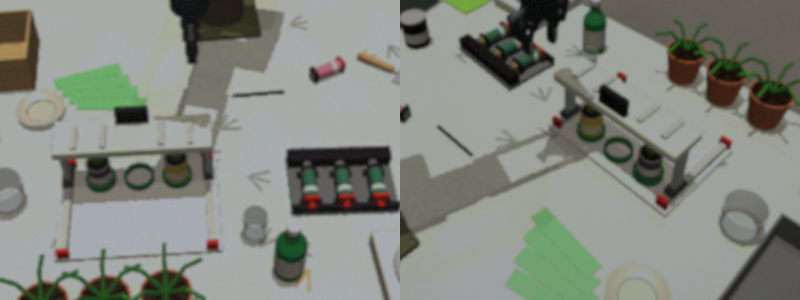

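The pictures show the lamp at its front stop (140 mm travel), both tins in wells, and three cells seated in the dock. The bystanders haven't moved and the arm is clear.

```bash
python3 -c "
from cell import robot
print(robot.job_done())"
```

```text
the job is handed in; nothing more can be done
None
```

The job is handed in, with the verdict not shown: the lamp was pushed back to its stop, all three cells lie flat in the dock against the fixed contacts, both tins present (dark and yellow; no blue one was seen) stand on the bottom of their wells, and the lamp is drawn forward to its front stop.

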